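Load the two-tier bottle rack beside the microscope

TASK

Load the two-tier bottle rack. Stand the two squat amber jars on the lower tier, each in the round rim that fits it; then lower the upper tier over the four posts, either way round, until it sits level and fully down; then stand the tall bottle and the small vial on the upper tier, each in the rim that fits it. Set each piece down rather than dropping it, tip none of this glass over, and leave all four standing upright and still in the rack.

Things in the scene. Friction and masses are not known exactly. Their poses are not given: they have to be found in the camera images.
- lower_tier: Rack's lower tier, fixed: white plate 196 (along its x) x 116 x 10 mm. Posts at x +-86, y +-46: 16 mm thick up to a flat shoulder at z 82, then a 7 mm pin with tapered tip up to z 98. On the plate stand two grey rims, the 68 mm one on the -x side, the 54 mm one on the +x side. Origin: centre of the plate's underside, z up.
- upper_tier: Rack's upper tier, loose, 0.25 kg, flat on the bench: white plate 196 (along its x) x 116 x 8 mm; 12 mm holes at x +-86, y +-46 pass the pins, then it rests on the shoulders, either way round. Handle over the middle: metal bar 72 mm along y, 10 mm thick in x, z 46 to 58, legs at y +-32. Two grey rims: 46 mm on -x side, 36 mm on +x side. Origin: centre of the plate's underside, z up.
- wide_jar: Widest squat amber glass jar with a black cap of the same width: straight-sided, diameter 56 mm, height 58 mm, loose, about 0.16 kg. Origin: centre of its underside; z up.
- narrow_jar: Narrower squat amber glass jar with a black cap of the same width: straight-sided, diameter 42 mm, height 50 mm, loose, about 0.09 kg. Origin: centre of its underside; z up.
- tall_bottle: Tall amber glass bottle with a narrow neck and small black cap: diameter 34 mm, straight-sided up to 55 mm, total height 82 mm (cap 22 mm wide, 66 to 82 mm), loose, about 0.09 kg. Origin: centre of its underside; z up.
- vial: Small slim amber glass vial with a black cap of the same width: straight-sided, diameter 25 mm, height 56 mm, loose, about 0.035 kg. Origin: centre of its underside; z up.
- rim_68: Place of the wide jar: the larger grey rim on the lower tier, a ring of 68 mm inner and 74 mm outer diameter, 6 mm high, part of the tier. Origin: its centre, on the top face of the lower plate (10 mm above the bench), where the jar's underside rests; axes as the lower tier.
- rim_54: Place of the narrow jar: the smaller grey rim on the lower tier, a ring of 54 mm inner and 60 mm outer diameter, 6 mm high, part of the tier. Origin: its centre, on the top face of the lower plate (10 mm above the bench); axes as the lower tier.
- rim_46: Place of the tall bottle: the larger grey rim on the upper tier, a ring of 46 mm inner and 52 mm outer diameter, 6 mm high, part of the tier, 54 mm from the tier's centre. Origin: its centre, on the top face of the upper plate; axes as the upper tier.
- rim_36: Place of the vial: the smaller grey rim on the upper tier, a ring of 36 mm inner and 42 mm outer diameter, 6 mm high, part of the tier, 54 mm from the tier's centre. Origin: its centre, on the top face of the upper plate; axes as the upper tier.

How it is judged:
By the outcome, as a careful person would: the job done as asked, in the order asked, and still so for the second after the job is handed in, with the robot touching nothing.
It also fails if it takes over 136 s, if anything falls off the work surface, if the arm or the gripper's body presses on something with over 40 N, if the wrist force passes 120 N, or if a joint passes its speed limit or range.

ROBOT

A 6-joint arm with a two-finger parallel gripper is mounted at the origin on the work surface. World frame = base frame: x ahead of the robot, y to its left, z up, the work surface at z = 0. Lengths are in m, angles in rad, forces in N, time in s.
With the tool pointing down it reaches from about 0.375 to 0.975 m from the base axis. Payload 3.8 kg.
Tool frame: the origin (TCP) lies midway between the tips of the shut fingers; the grasp point (between the pads) lies 19 mm behind it; z points along the fingers, y is the line along which they close (so a half turn about z gives the same grasp; the last joint's range is limited). The gripper opens to 85 mm and grips with 20 to 120 N. Pads are 22 mm wide; open, the fingers measure 114 mm over their backs; the gripper's body (76 mm by 85 mm) begins 54 mm behind the grasp point. The pads swing forward as they close: fully open they stand 13 mm farther back than shut.
Start: joints at [1.222, 0.264, 1.604, -0, 1.274, -0.037], TCP at [0.207, 0.642, 0.231] pointing down, gripper open.
Joint ranges: [-2.63, 2.63], [-0.94, 2.18], [0.31, 2.57], [-1.31, 4.45], [0, 2.66], [-2.55, 2.55]. Speed limits (rad/s): [2.57, 2.57, 3.14, 3.14, 3.14, 3.14].

INTERFACE

Orientations are given as a rotation vector (axis times angle).
In Python, from workcell import status, read_camera, workorder, masks_of gives the robot as it stands.
- The arm moves only by the tool drive_tool, never from a script. Its argument "rows" is a list of rows, each a list of 7 numbers: the turn, a rotation vector about the tool's x, y, z in degrees, then the shift along the tool's x, y, z in m, then the opening, from 0 (shut) to 1 (fully open). In form: [[ax, ay, az, tx, ty, tz, claw], ...]. A call has 1 to 8 rows; each row shifts and turns the commanded pose from where the row before left it, along the tool's axes as they then stand; what a row does not reach is not made up. A row lasts 1/12 s, in which the tool goes at most 41.7 mm and 7.16 degrees, less where a joint would pass 70% of its speed; a pose out of reach is approached as far as the arm can. A call is refused whole if a number of a shift passes 0.0417 or a number of a turn 7.16, either way. A call with a gripper value outside its range is refused whole. The fingers move at their own pace and stop on an object; "force" is the grip in N (left out, the last holds). Time passes only in rows, so rows that do not move let the fingers close. It gives the time, the measured TCP pose, the force, the opening and the grip force at its end, in the units of the state.
- status.read_state(): the state, without advancing time (a new reading comes with each control period).
- read_camera(name): name is "side" or "top"; returns a dict with "color" (480x640x3 uint8, red, green, blue), "intrinsics" (3x3 intrinsics, pixels), "world_from_camera" (4x4, takes a point from camera to world coordinates). Camera axes: x right, y up, looking along -z (the intrinsics and any distortion apply to the point x, -y, -z); pixel columns grow to the right and rows downward; lengths in m; the calibration is good to about 2 mm. A picture is of the moment at which its call begins. There is no depth.
- workorder.finish_job(): hands the job in; it is judged then, once.
Trained networks look in a picture, given as the dict that the camera call returned (one of the last four; its "shot" number tells which), for a name from the list of things; names that differ only in an ending like _2 or _b are one class to them, and where a whole thing is asked for, a point or a joint stands for the part that bears it (a point fixed in the world has none). Each returns a list of dicts, best first, with "score" (0 to 1); they miss things now and then, are a little off and sometimes report something else, mostly with a low value. They report only what shows in the picture. A call takes as long as a camera call.
- masks_of(picture, name): "mask" (480x640 bool, what is visible of it) and "bbox" ([left, top, right, bottom] in pixels, round what is visible of it).
The state is a dict: "time": time; "q": joint angles; "joint_vel": joint speeds; "joint_torque": joint torques, N m; "tool_pos": TCP position; "tcp_rot": TCP orientation; "wrist_force": force on the tool from outside, world axes, zero at the start; "torque": the same for the moment, N m; "width": opening from 0.0 (shut) to 1.0 (fully open); "grip_force": force on a finger pad.
Only numpy, scipy, OpenCV 4.12 (cv2) and the standard library are available. Lean on these libraries where they do the work, as an engineer would, in place of code of your own. Each camera call takes 0.05 s, during which the arm holds its last target. There are 200 camera calls.

## Working session

There is one attempt and no reset: what is moved stays moved. The work goes in short steps, Python scripts to look and compute and a tool call to move; the robot and the scene stay as the last step left them, time stands still between calls to the robot, and variables do not carry over. Pictures are saved under pics/ and viewed, at most 14 in all, crops included, and the job is handed in when it is done.

Besides the shell and the picture viewer there is one more tool, called after "Call:" in YAML: its name, and indented under it one key for each argument. drive_tool: Moves the arm, as the interface text tells. Its arguments: {"type":"object","properties":{"rows":{"type":"array"},"force":{"type":"number"}},"required":["rows"]}

```bash
mkdir -p pics; ls; cat > h.py <<'E'
import numpy as np, cv2
from workcell import status, read_camera, workorder, masks_of
NAMES=["lower_tier","upper_tier","wide_jar","narrow_jar","tall_bottle","vial","rim_68","rim_54","rim_46","rim_36"]
def proj(p,P):
    W=np.linalg.inv(p["world_from_camera"]);P=np.atleast_2d(P)
    c=(W[:3,:3]@P.T).T+W[:3,3];c=c*[1,-1,-1]
    u=(p["intrinsics"]@c.T).T;return u[:,:2]/u[:,2:]
def ray(p,uv,z):
    K=np.array(p["intrinsics"]);d=np.linalg.inv(K)@[uv[0],uv[1],1];d=d*[1,-1,-1]
    T=np.array(p["world_from_camera"]);d=T[:3,:3]@d;o=T[:3,3]
    return o+d*(z-o[2])/d[2]
def save(p,n): cv2.imwrite(f"pics/{n}.png",p["color"][:,:,::-1])
E
python3 - <<'E'
from h import *
for c in("top","side"):
    p=read_camera(c);save(p,c+"0");print(c,[k for k in p],np.round(p["intrinsics"],1).tolist(),np.round(p["world_from_camera"],3).tolist())
    for n in NAMES:
        for m in masks_of(p,n)[:2]:
            ys,xs=np.nonzero(m["mask"]);print(n,round(m["score"],2),np.round(m["bbox"]),len(xs),xs.mean().round(1),ys.mean().round(1),ray(p,(xs.mean(),ys.mean()),0.03)[:2].round(3))
print(status.read_state())
E
```

```text
pics
top ['color', 'intrinsics', 'world_from_camera', 'shot'] [[443.6, 0.0, 315.5], [0.0, 443.6, 236.6], [0.0, 0.0, 1.0]] [[-0.017, 0.991, -0.136, 0.424], [-1.0, -0.014, 0.021, 0.003], [0.019, 0.137, 0.99, 0.938], [0.0, 0.0, 0.0, 1.0]]
lower_tier 0.78 [121. 214. 238. 310.] 5479 182.4 265.2 [0.494 0.256]
lower_tier 0.35 [503. 242. 544. 269.] 888 523.5 254.2 [ 0.506 -0.447]
upper_tier 0.66 [365. 198. 464. 302.] 4937 414.8 248.5 [ 0.521 -0.221]
wide_jar 0.95 [502. 240. 544. 269.] 899 523.3 254.6 [ 0.505 -0.447]
narrow_jar 0.69 [299. 268. 321. 288.] 355 310.7 276.9 [ 0.466 -0.005]
tall_bottle 0.94 [ 72. 232. 105. 253.] 429 89.0 243.5 [0.541 0.447]
vial 0.58 [291. 177. 301. 196.] 186 296.3 186.5 [0.656 0.022]
vial 0.18 [ 71. 235. 106. 252.] 482 90.0 243.7 [0.541 0.445]
rim_68 0.64 [416. 263. 444. 279.] 119 432.3 272.3 [ 0.472 -0.255]
rim_68 0.54 [153. 258. 180. 287.] 54 159.7 268.9 [0.487 0.302]
rim_54 0.64 [416. 263. 444. 279.] 119 432.3 272.3 [ 0.472 -0.255]
rim_54 0.54 [153. 258. 180. 287.] 54 159.7 268.9 [0.487 0.302]
rim_46 0.64 [416. 263. 444. 279.] 119 432.3 272.3 [ 0.472 -0.255]
r
[... 1469 characters left out ...]
]
{'time': 1.1, 'q': array([ 1.22213336e+00,  2.63867447e-01,  1.60401597e+00,  6.31844526e-07,
        1.27371587e+00, -3.69066095e-02]), 'joint_vel': array([ 1.14533130e-03, -5.69510206e-04,  1.74755662e-03,  2.05060410e-05,
       -5.04265987e-04,  8.27248208e-04]), 'joint_torque': array([-2.31534086e-04, -5.15084124e+01, -3.67734861e+01, -1.56829419e-04,
        1.02125567e-03, -2.95391104e-06]), 'tool_pos': array([0.20704286, 0.64244349, 0.23129304]), 'tcp_rot': array([-4.87725001e-01, -3.10350077e+00,  1.00432292e-05]), 'wrist_force': array([ 0.56495802,  0.49830846, -0.05325889]), 'torque': array([ 0.0034834 , -0.00158912,  0.00017528]), 'grip_force': 0.0, 'width': 1.0004478637604908}
```

```bash
python3 - <<'E'
import cv2
t=cv2.imread("pics/top0.png");s=cv2.imread("pics/side0.png")
cv2.imwrite("pics/t_all.png",t)
a=cv2.resize(t[190:330,110:250],None,fx=4,fy=4,interpolation=2)[:, :]
b=cv2.resize(t[190:330,350:490],None,fx=4,fy=4,interpolation=2)
import numpy as np
cv2.imwrite("pics/tiers.png",cv2.resize(np.hstack([a,b]),(800,400),interpolation=3))
cv2.imwrite("pics/s_all.png",s)
E
```

```text
(no output)
```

View pics/t_all.png

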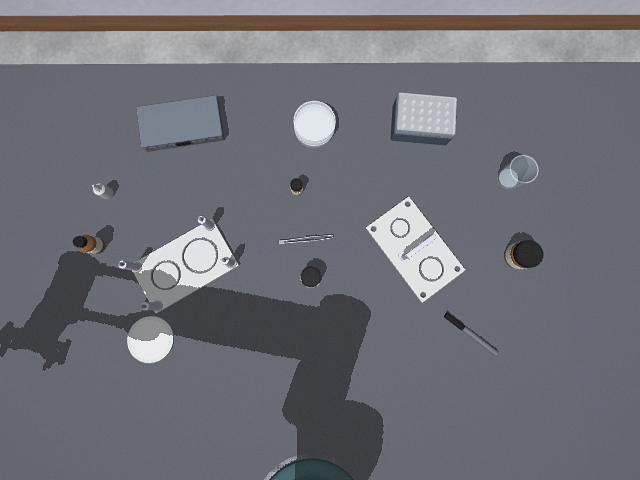

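View pics/tiers.png

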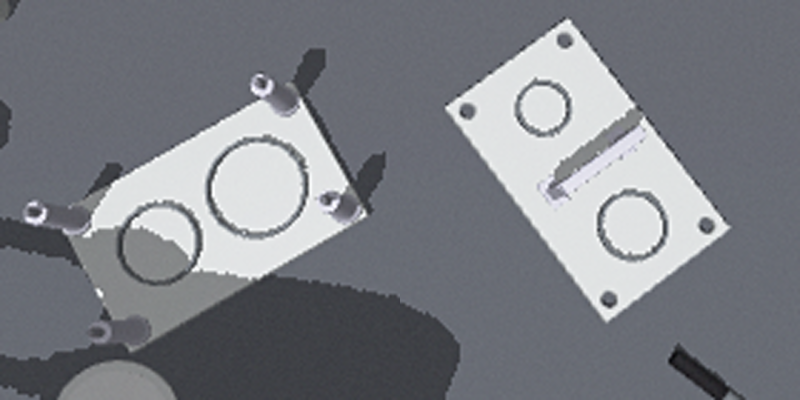

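View pics/s_all.png

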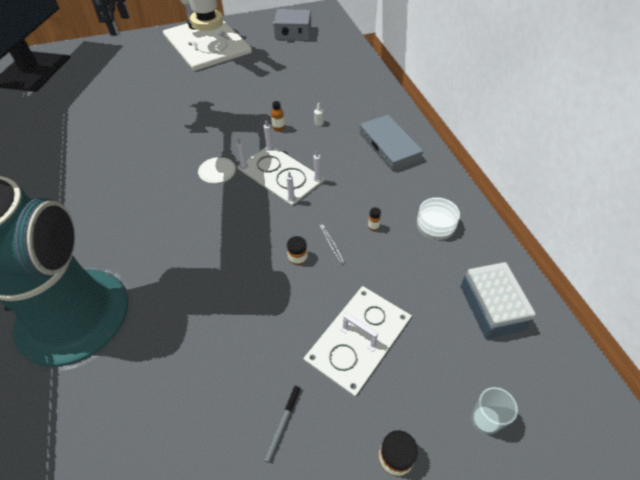

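```bash
cat > fit.py <<'E'
from h import *
from scipy.optimize import minimize
from scipy.ndimage import map_coordinates, gaussian_filter
def tf(x,y,a,P):
    P=np.atleast_2d(P);c,s=np.cos(a),np.sin(a);return np.c_[x+c*P[:,0]-s*P[:,1],y+s*P[:,0]+c*P[:,1],P[:,2]]
th=np.linspace(0,2*np.pi,60,endpoint=False)
def circ(cx,cy,r,z): return np.c_[cx+r*np.cos(th),cy+r*np.sin(th),0*th+z]
def gray(p): return gaussian_filter(p["color"].astype(float).mean(2),0.6)
def samp(g,uv): return map_coordinates(g,[uv[:,1],uv[:,0]],order=1,mode="nearest")
H=[(sx*.086,sy*.046) for sx in(-1,1) for sy in(-1,1)]
def upcost(v,pics,gs,z0=0.):
    x,y,a=v;c=0
    for p,g in zip(pics,gs):
        for cx,r in((-.054,.0245),(.054,.0195)):
            f=lambda rr,z:samp(g,proj(p,tf(x,y,a,circ(cx,0,rr,z+z0)))).mean()
            c+=f(r,.014)-.5*f(r-.005,.008)-.5*f(r+.006,.008)
        for h in H:
            c+=.5*samp(g,proj(p,tf(x,y,a,circ(*h,.003,.007+z0)))).mean()-.5*samp(g,proj(p,tf(x,y,a,circ(*h,.0095,.008+z0)))).mean()
    return c
def lowcost(v,pics,gs):
    x,y,a,s1,s2=v;c=0
    for p,g in zip(pics,gs):
        for cx,r in((-s1,.0355),(s2,.0285)):
            f=lambda rr,z:samp(g,proj(p,tf(x,y,a,circ(cx,0,rr,z))))
            c+=np.median(f(r,.016)-.5*f(r-.005,.01)-.5*f(r+.006,.01))
    return c
def opt(cost,v,*a,step=.004):
    v=np.array(v,float);S=np.vstack([v]+[v+np.eye(len(v))[i]*(step if i!=2 else .04) for i in range(len(v))])
    r=minimize(cost,v,args=a,method="Nelder-Mead",options=dict(initial_simplex=S,xatol=1e-5,fatol=1e-3,maxiter=3000));return r.x,r.fun
E
cat > m1.py <<'E'
from fit import *
P=[read_camera("top"),read_camera("side")];G=[gray(p) for p in P]
t=P[0]
# upper
a0=ray(t,(432,268),.01)[:2];b0=ray(t,(400,228),.01)[:2];c=(a0+b0)/2;d=b0-a0
v=[*c,np.arctan2(d[1],d[0])]
for s in ([0],[1],[0,1]): print("up",s,*[np.round(k,4) for k in opt(upcost,v,[P[i] for i in s],[G[i] for i in s])])
a1=ray(t,(200.3,255.5),.013)[:2];b1=ray(t,(166,275),.013)[:2];d=b1-a1;L=np.hypot(*d);c=(a1+b1)/2
print(L)
for s in ([0],[1],[0,1]):
    f=lambda w:lowcost([w[0],w[1],w[2],w[3],w[3]],[P[i] for i in s],[G[i] for i in s])
    r=opt(f,[*c,np.arctan2(d[1],d[0]),L/2]);print("low",s,np.round(r[0],4),round(r[1],1))
v=r[0]
ims=[]
for p,bb in zip(P,((105,195,255,325),(225,110,335,215))):
    x0,y0,x1,y1=bb;k=6
    im=cv2.resize(p["color"][y0:y1,x0:x1,::-1],None,fx=k,fy=k,interpolation=cv2.INTER_CUBIC)
    def dr(pts,col):
        uv=((proj(p,tf(v[0],v[1],v[2],pts))-[x0,y0]+.5)*k).round().astype(int)
        cv2.polylines(im,[uv.reshape(-1,1,2)],True,col,1)
    for h in H: dr(circ(*h,.008,.082),(0,255,0));dr(circ(*h,.002,.098),(0,0,255))
    dr(circ(-v[3],0,.0355,.016),(255,0,255));dr(circ(v[3],0,.0285,.016),(255,0,255))
    dr(np.array([[.098*i,.058*j,.01] for i,j in((1,1),(1,-1),(-1,-1),(-1,1))]),(255,255,0))
    ims.append(cv2.resize(im,(0,0),fx=600/im.shape[0]*.65,fy=600/im.shape[0]*.65))
im=np.hstack(ims);print(im.shape);cv2.imwrite("pics/low1.png",im if im.shape[1]<=800 else cv2.resize(im,(800,int(im.shape[0]*800/im.shape[1]))))
# caps: mask of the dark cap top
for n,z,dia,R in(("wide_jar",.058,.056,25),("narrow_jar",.05,.042,22),("tall_bottle",.082,.022,22),("vial",.056,.025,16)):
    for i,p in enumerate(P):
        m=masks_of(p,n)
        if not m: print(n,i,"none");continue
        mm=m[0]["mask"];ys,xs=np.nonzero(mm);h=dict(wide_jar=.058,narrow_jar=.05,tall_bottle=.082,vial=.056)[n]
        # fit by IoU of mask with projected body silhouette
        def sil(w):
            b=np.zeros((480*4,640*4),np.uint8)
            segs=[(0,.055,.017),(.066,.082,.011)] if n=="tall_bottle" else [(0,h,dia/2)]
            pts=[np.vstack([circ(w[0],w[1],r,z0),circ(w[0],w[1],r,z1)]) for z0,z1,r in segs]
            if n=="tall_bottle": pts.append(np.vstack([circ(w[0],w[1],.017,.055),circ(w[0],w[1],.011,.066)]))
            for q in pts: cv2.fillConvexPoly(b,cv2.convexHull(((proj(p,q)+.5)*4).astype(np.float32)).round().astype(int),1)
            return b
        M=cv2.resize(mm.astype(np.uint8),None,fx=4,fy=4,interpolation=0)
        sc=lambda w:-(sil(w)&M).sum()/(sil(w)|M).sum()
        r=minimize(sc,ray(p,(xs.mean(),ys.mean()),h/2)[:2],method="Nelder-Mead",options=dict(initial_simplex=ray(p,(xs.mean(),ys.mean()),h/2)[:2]+np.array([[0,0],[.005,0],[0,.005]]),xatol=1e-4))
        print(n,i,round(m[0]["score"],2),r.x.round(4),round(-r.fun,3))
E
python3 m1.py
```

```text
up [0] [ 0.5243 -0.2264  0.6126] -398.6539
up [1] [ 0.523  -0.2274  0.6165] -324.9102
up [0, 1] [ 0.5237 -0.2269  0.6141] -702.6682
0.08016524412096784
low [0] [0.4959 0.2595 2.0859 0.0397] -158.8
low [1] [0.4919 0.2566 2.1047 0.0399] -77.7
low [0, 1] [0.4953 0.2587 2.0777 0.04  ] -208.5
(390, 859, 3)
wide_jar 0 0.89 [ 0.5737 -0.4293] -0.0
wide_jar 1 none
narrow_jar 0 none
narrow_jar 1 0.62 [0.5196 0.0025] -0.0
tall_bottle 0 0.95 [0.582  0.4154] -0.0
tall_bottle 1 0.91 [0.5649 0.4046] -0.0
vial 0 0.65 [0.6688 0.0523] -0.0
vial 1 0.7 [0.6838 0.0087] -0.0m1.py:41: RuntimeWarning: overflow encountered in scalar negative
  sc=lambda w:-(sil(w)&M).sum()/(sil(w)|M).sum()
```

View pics/low1.png

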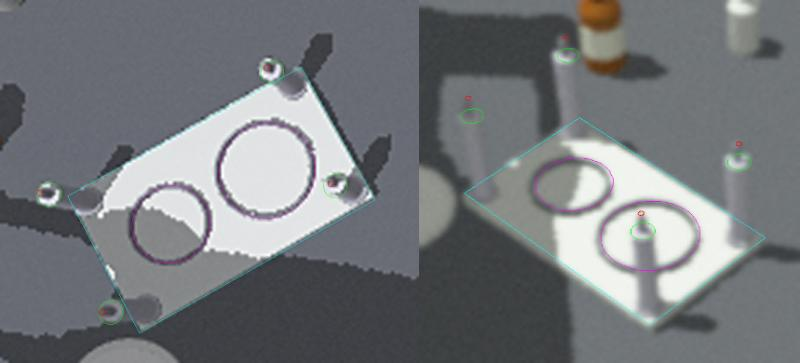

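The overlay fits: the lower tier is centred near pixel (182,265) in the top view, with rims and posts matching. I'm starting the turn and the move towards the narrow jar now.

Call:
drive_tool:
  rows:
    - [0, 0, 7.13, 0, 0, 0, 1]
    - [0, 0, 7.13, 0, 0, 0, 1]
    - [0, 0, 7.13, 0, 0, 0, 1]
    - [0, 0, 7.13, 0, 0, 0, 1]
    - [0, 0, 7.13, 0, 0, 0, 1]
    - [0, 0, 7.13, 0, 0, 0, 1]
    - [0, 0, 0, -0.03, -0.005, 0, 1]
    - [0, 0, 0, -0.04, -0.005, 0, 1]

```text
time: 2.27
tool_pos: [0.2318, 0.5779, 0.2309]
tcp_rot: [-1.582, -2.713, -0.001]
wrist_force: [0.7, -1.5, 0.6]
width: 0.996
grip_force: 0.0
```

Call:
drive_tool:
  rows:
    - [0, 0, 0, -0.04, -0.005, 0, 1]
    - [0, 0, 0, -0.04, -0.005, 0, 1]
    - [0, 0, 0, -0.04, -0.005, 0, 1]
    - [0, 0, 0, -0.04, -0.005, 0, 1]
    - [0, 0, 0, -0.04, -0.005, 0, 1]
    - [0, 0, 0, -0.04, -0.005, 0, 1]
    - [0, 0, 0, -0.04, -0.005, 0, 1]
    - [0, 0, 0, -0.04, -0.005, 0, 1]

```text
time: 2.93
tool_pos: [0.355, 0.2763, 0.2316]
tcp_rot: [1.585, 2.712, 0.002]
wrist_force: [0.7, -0.4, 0.6]
width: 1.001
grip_force: 0.0
```

```bash
sed -i 's/sc=lambda w:.*/sc=lambda w:-float((sil(w)\&M).sum())\/float((sil(w)|M).sum())/' m1.py
cat > go.py <<'E'
# shift needed in tool axes to bring TCP to x y z (world)
import sys
from h import *
from scipy.spatial.transform import Rotation as Ro
def need(x,y,z=None):
    s=status.read_state();R=Ro.from_rotvec(s["tcp_rot"]).as_matrix();p=np.array(s["tool_pos"])
    d=R.T@(np.array([x,y,p[2] if z is None else z])-p)
    print("t",round(s["time"],2),"pos",p.round(4),"yaw_y",np.degrees(np.arctan2(R[1,1],R[0,1])).round(2),"down",R[:,2].round(4),"need",d.round(4),"w",round(s["width"],3),"F",s["wrist_force"].round(1),"g",round(s["grip_force"],1))
if __name__=="__main__": need(*map(float,sys.argv[1:]))
E
python3 m1.py; python3 go.py .466 -.005 .231
```

```text
up [0] [ 0.5243 -0.2264  0.6126] -399.3991
up [1] [ 0.523  -0.2274  0.6164] -323.9839
up [0, 1] [ 0.5237 -0.2268  0.6141] -702.5112
0.08016524412096784
low [0] [0.4959 0.2591 2.0763 0.0405] -162.8
low [1] [0.492  0.2575 2.1046 0.0391] -71.6
low [0, 1] [0.4958 0.2591 2.0791 0.0404] -200.6
(390, 859, 3)
wide_jar 0 0.79 [ 0.5057 -0.4462] 0.902
wide_jar 1 0.6 [ 0.5054 -0.4444] 0.934
narrow_jar 0 0.72 [ 0.4662 -0.0036] 0.942
narrow_jar 1 0.94 [ 0.4636 -0.0033] 0.919
tall_bottle 0 0.96 [0.541  0.4429] 0.928
tall_bottle 1 0.78 [0.5363 0.4481] 0.922
vial 0 0.66 [ 0.4705 -0.0032] 0.413
vial 1 0.58 [0.6528 0.0248] 0.832
t 3.43 pos [0.3541 0.2792 0.2312] yaw_y 29.49 down [-3.e-04 -0.e+00 -1.e+00] need [-3.024e-01 -4.250e-02  2.000e-04] w 0.997 F [-1.2  0.6  0.5] g 0.0
```

Call:
drive_tool:
  rows:
    - [0, 0, 0, -0.0376, -0.0053, 0, 1]
    - [0, 0, 0, -0.0376, -0.0053, 0, 1]
    - [0, 0, 0, -0.0376, -0.0053, 0, 1]
    - [0, 0, 0, -0.0376, -0.0053, 0, 1]
    - [0, 0, 0, -0.0376, -0.0053, 0, 1]
    - [0, 0, 0, -0.0376, -0.0053, 0, 1]
    - [0, 0, 0, -0.0376, -0.0053, 0, 1]
    - [0, 0, 0, -0.0374, -0.0054, 0, 1]

```text
time: 4.1
tool_pos: [0.4656, -0.0057, 0.2314]
tcp_rot: [1.583, 2.713, 0.001]
wrist_force: [0.6, -0.4, 0.4]
width: 0.999
grip_force: 0.0
```

Call:
drive_tool:
  rows:
    - [0, 0, 0, 0, 0, 0.03, 1]
    - [0, 0, 0, 0, 0, 0.04, 1]
    - [0, 0, 0, 0, 0, 0.04, 1]
    - [0, 0, 0, 0, 0, 0.03, 1]
    - [0, 0, 0, 0, 0, 0.02, 1]
    - [0, 0, 0, 0, 0, 0, 1]

```text
time: 4.6
tool_pos: [0.4604, -0.0037, 0.0661]
tcp_rot: [-1.579, -2.705, 0.007]
wrist_force: [-0.8, -0.6, 0.2]
width: 1.002
grip_force: 0.0
```

```bash
python3 go.py .465 -.0035 .010; python3 - <<'E'
from h import *
p=read_camera("top");q=read_camera("side")
a=cv2.resize(p["color"][220:320,260:360],(400,400),interpolation=2);b=cv2.resize(q["color"][200:300,245:345],(400,400),interpolation=2)
cv2.imwrite("pics/g1.png",np.hstack([a,b])[:,:,::-1])
E
```

```text
t 4.6 pos [ 0.4604 -0.0037  0.0661] yaw_y 29.44 down [-1.050e-02  7.000e-04 -9.999e-01] need [-0.0024  0.0046  0.0561] w 1.002 F [-0.8 -0.6  0.2] g 0.0
```

View pics/g1.png

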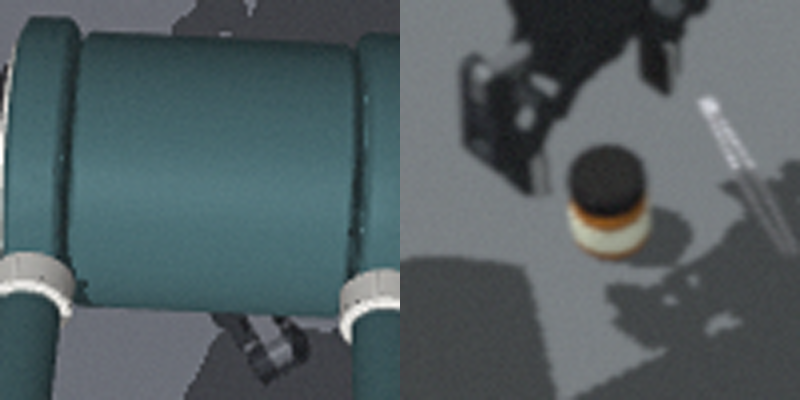

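The side view shows the jar at crop (607,200), centred under the open fingers. Descend and grip.

Call:
drive_tool:
  rows:
    - [0, 0, 0, 0, 0, 0.0, 1]
    - [0, 0, 0, 0, 0, 0.025, 1]
    - [0, 0, 0, 0, 0, 0.02, 1]
    - [0, 0, 0, 0, 0, 0.013, 1]
    - [0, 0, 0, 0, 0, 0.0, 1]
    - [0, 0, 0, 0, 0, 0, 1]

```text
time: 5.2
tool_pos: [0.4662, -0.0047, 0.0146]
tcp_rot: [1.585, 2.711, 0.001]
wrist_force: [0.3, 0.5, -0.4]
width: 0.998
grip_force: 0.0
```

Call:
drive_tool:
  rows:
    - [0, 0, 0, 0, 0, 0, 0.8]
    - [0, 0, 0, 0, 0, 0, 0.7]
    - [0, 0, 0, 0, 0, 0, 0.6]
    - [0, 0, 0, 0, 0, 0, 0.5]
    - [0, 0, 0, 0, 0, 0, 0.4]
    - [0, 0, 0, 0, 0, 0, 0.3]
    - [0, 0, 0, 0, 0, 0, 0.3]
    - [0, 0, 0, 0, 0, 0, 0.3]
  force: 30

```text
time: 5.87
tool_pos: [0.466, -0.0049, 0.0145]
tcp_rot: [1.585, 2.71, 0.001]
wrist_force: [-1.3, 0.7, 7.6]
width: 0.481
grip_force: 30.1
```

```bash
python3 go.py .465 -.0035 .010
```

```text
t 5.87 pos [ 0.466  -0.0049  0.0145] yaw_y 29.36 down [ 1.8e-03 -1.0e-04 -1.0e+00] need [ 0.0017 -0.0002  0.0045] w 0.481 F [-1.3  0.7  7.6] g 30.1
```

Call:
drive_tool:
  rows:
    - [0, 0, 0, 0, 0, -0.01, 0.3]
    - [0, 0, 0, 0, 0, -0.03, 0.3]
    - [0, 0, 0, 0, 0, -0.04, 0.3]
    - [0, 0, 0, 0, 0, -0.04, 0.3]
    - [0, 0, 0, 0, 0, -0.03, 0.3]
    - [0, 0, 0, 0, 0, -0.01, 0.3]

```text
time: 6.37
tool_pos: [0.4682, -0.005, 0.1796]
tcp_rot: [1.582, 2.704, 0.007]
wrist_force: [0.9, 0.4, -0.9]
width: 0.486
grip_force: 30.9
```

Call:
drive_tool:
  rows:
    - [0, 0, 0, 0.0255, 0.0155, 0, 0.3]
    - [0, 0, 0, 0.034, 0.0207, 0, 0.3]
    - [0, 0, 0, 0.034, 0.0207, 0, 0.3]
    - [0, 0, 0, 0.034, 0.0207, 0, 0.3]
    - [0, 0, 0, 0.034, 0.0207, 0, 0.3]
    - [0, 0, 0, 0.034, 0.0207, 0, 0.3]
    - [0, 0, 0, 0.034, 0.0207, 0, 0.3]
    - [0, 0, 0, 0.0255, 0.0153, 0, 0.3]

```text
time: 7.03
tool_pos: [0.474, 0.2961, 0.1724]
tcp_rot: [-1.584, -2.712, 0.001]
wrist_force: [0.3, -0.7, -0.7]
width: 0.481
grip_force: 30.9
```

Call:
drive_tool:
  rows:
    - [0, 0, 0, 0, 0, 0, 0.3]
    - [0, 0, 0, 0, 0, 0, 0.3]
    - [0, 0, 0, 0, 0, 0, 0.3]
    - [0, 0, 0, 0, 0, 0, 0.3]

```text
time: 7.37
tool_pos: [0.4745, 0.292, 0.1725]
tcp_rot: [-1.587, -2.711, 0.003]
wrist_force: [0.2, -0.2, -1.8]
width: 0.483
grip_force: 30.9
```

```bash
python3 go.py .476 .2935 .0245; python3 - <<'E'
from h import *
p=read_camera("top");q=read_camera("side")
a=cv2.resize(p["color"][200:320,120:240],(400,400),interpolation=2);b=cv2.resize(q["color"][80:220,210:350],(400,400),interpolation=2)
cv2.imwrite("pics/p1.png",np.hstack([a,b])[:,:,::-1])
E
```

```text
t 7.37 pos [0.4745 0.292  0.1725] yaw_y 29.3 down [-0.0014 -0.0013 -1.    ] need [0.0007 0.0023 0.148 ] w 0.483 F [ 0.2 -0.2 -1.8] g 30.9
```

View pics/p1.png

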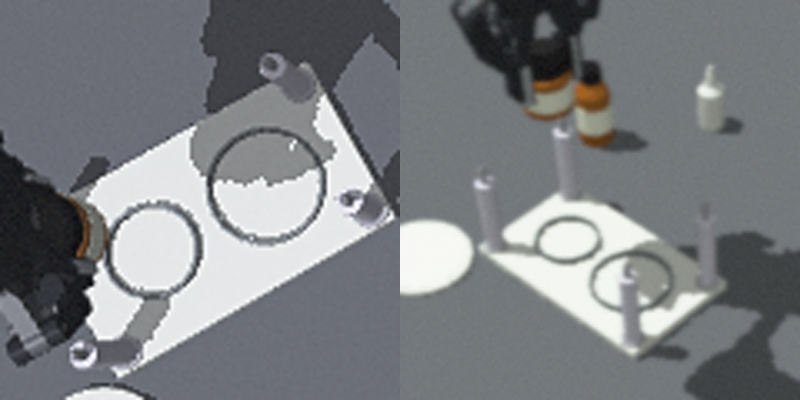

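Narrow jar held upright over the tier; rim 54 at crop (155,248). I'm lowering it.

Call:
drive_tool:
  rows:
    - [0, 0, 0, 0.0007, 0.0023, 0.01, 0.3]
    - [0, 0, 0, 0, 0, 0.03, 0.3]
    - [0, 0, 0, 0, 0, 0.035, 0.3]
    - [0, 0, 0, 0, 0, 0.03, 0.3]
    - [0, 0, 0, 0, 0, 0.02, 0.3]
    - [0, 0, 0, 0, 0, 0.01, 0.3]
    - [0, 0, 0, 0, 0, 0, 0.3]
    - [0, 0, 0, 0, 0, 0, 0.3]

```text
time: 8.13
tool_pos: [0.4769, 0.2948, 0.0382]
tcp_rot: [-1.587, -2.711, 0.001]
wrist_force: [0.5, 0.1, -0.7]
width: 0.486
grip_force: 30.9
```

```bash
python3 go.py .476 .2935 .0245; python3 - <<'E'
from h import *
p=read_camera("top");q=read_camera("side")
a=cv2.resize(p["color"][200:320,120:240],(400,400),interpolation=2);b=cv2.resize(q["color"][110:210,230:330],(400,400),interpolation=2)
cv2.imwrite("pics/p2.png",np.hstack([a,b])[:,:,::-1])
E
```

```text
t 8.13 pos [0.4769 0.2948 0.0382] yaw_y 29.32 down [-4.e-04 -3.e-04 -1.e+00] need [-0.0007 -0.0014  0.0137] w 0.486 F [ 0.5  0.1 -0.7] g 30.9
```

View pics/p2.png

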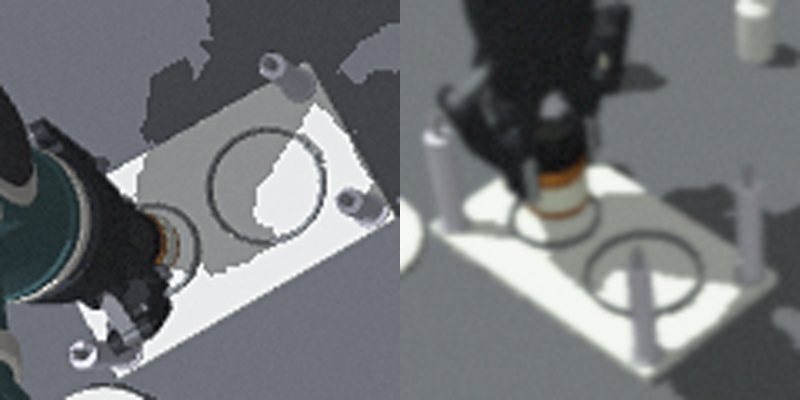

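The jar's bottom is over the rim's centre (crop 560,215 against 556,218). I'm setting it down.

Call:
drive_tool:
  rows:
    - [0, 0, 0, 0, 0, 0.006, 0.3]
    - [0, 0, 0, 0, 0, 0.004, 0.3]
    - [0, 0, 0, 0, 0, 0.002, 0.3]
    - [0, 0, 0, 0, 0, 0.001, 0.3]
    - [0, 0, 0, 0, 0, 0, 0.3]
    - [0, 0, 0, 0, 0, 0, 0.3]

```text
time: 8.73
tool_pos: [0.4767, 0.2952, 0.0253]
tcp_rot: [-1.586, -2.712, 0.0]
wrist_force: [0.9, -0.8, -1.3]
width: 0.482
grip_force: 30.9
```

Call:
drive_tool:
  rows:
    - [0, 0, 0, 0, 0, 0.001, 0.3]
    - [0, 0, 0, 0, 0, 0, 0.3]
    - [0, 0, 0, 0, 0, 0, 0.3]

```text
time: 8.98
tool_pos: [0.477, 0.2954, 0.0245]
tcp_rot: [1.586, 2.712, 0.001]
wrist_force: [-0.1, -0.1, -0.2]
width: 0.484
grip_force: 31.0
```

Call:
drive_tool:
  rows:
    - [0, 0, 0, 0, 0, 0.001, 0.3]
    - [0, 0, 0, 0, 0, 0, 0.3]
    - [0, 0, 0, 0, 0, 0, 0.3]

```text
time: 9.23
tool_pos: [0.477, 0.2954, 0.0245]
tcp_rot: [1.586, 2.712, 0.001]
wrist_force: [-3.0, -1.2, 6.3]
width: 0.488
grip_force: 31.6
```

Call:
drive_tool:
  rows:
    - [0, 0, 0, 0, 0, 0, 0.55]
    - [0, 0, 0, 0, 0, 0, 0.6]
    - [0, 0, 0, 0, 0, 0, 0.75]
    - [0, 0, 0, 0, 0, 0, 0.9]
    - [0, 0, 0, 0, 0, 0, 1]
    - [0, 0, 0, 0, 0, -0.015, 1]
    - [0, 0, 0, 0, 0, -0.03, 1]
    - [0, 0, 0, 0, 0, -0.04, 1]

```text
time: 9.9
tool_pos: [0.4737, 0.2934, 0.1054]
tcp_rot: [-1.584, -2.708, 0.011]
wrist_force: [0.3, 0.2, 0.1]
width: 0.998
grip_force: 0.0
```

Call:
drive_tool:
  rows:
    - [0, 0, 0, 0, 0, -0.04, 1]
    - [0, 0, 0, 0, 0, -0.03, 1]
    - [0, 0, 0, -0.02, -0.01, -0.02, 1]
    - [0, 0, 0, -0.036, -0.018, 0, 1]
    - [0, 0, 0, -0.036, -0.018, 0, 1]
    - [0, 0, 0, -0.036, -0.018, 0, 1]
    - [0, 0, 0, -0.036, -0.018, 0, 1]
    - [0, 0, 0, -0.036, -0.018, 0, 1]

```text
time: 10.57
tool_pos: [0.4873, 0.0702, 0.1984]
tcp_rot: [1.585, 2.712, 0.0]
wrist_force: [1.0, -0.3, -0.2]
width: 0.997
grip_force: 0.0
```

Call:
drive_tool:
  rows:
    - [0, 0, 0, -0.036, -0.018, 0, 1]
    - [0, 0, 0, -0.036, -0.018, 0, 1]
    - [0, 0, 0, -0.036, -0.018, 0, 1]
    - [0, 0, 0, -0.036, -0.018, 0, 1]
    - [0, 0, 0, -0.036, -0.018, 0, 1]
    - [0, 0, 0, -0.036, -0.018, 0, 1]
    - [0, 0, 0, -0.036, -0.018, 0, 1]
    - [0, 0, 0, -0.036, -0.018, 0, 1]

```text
time: 11.23
tool_pos: [0.5029, -0.2519, 0.1982]
tcp_rot: [1.586, 2.711, 0.0]
wrist_force: [1.0, 1.3, 0.3]
width: 1.001
grip_force: 0.0
```

```bash
python3 m1.py; python3 go.py .5055 -.4453 .2
```

```text
up [0] [ 0.5241 -0.2264  0.6121] -327.6074
up [1] [ 0.523  -0.2274  0.6146] -232.9128
up [0, 1] [ 0.5236 -0.2269  0.613 ] -547.0699
0.08016524412096784
low [0] [0.4959 0.2597 2.084  0.0399] -152.5
low [1] [0.4925 0.2563 2.1045 0.0393] -75.7
low [0, 1] [0.4957 0.2592 2.0658 0.0401] -200.9
(390, 859, 3)
wide_jar 0 0.51 [ 0.4929 -0.4701] 0.121
wide_jar 1 0.87 [ 0.5043 -0.4449] 0.963
narrow_jar 0 0.74 [0.4789 0.3005] 0.908
narrow_jar 1 0.91 [0.4754 0.3073] 0.931
tall_bottle 0 0.92 [0.5401 0.4435] 0.94
tall_bottle 1 0.69 [0.5354 0.4415] 0.662
vial 0 0.6 [0.6547 0.0224] 0.827
vial 1 none
t 11.73 pos [ 0.5034 -0.2484  0.1983] yaw_y 29.47 down [ 0.e+00  2.e-04 -1.e+00] need [-0.1725 -0.0951 -0.0017] w 1.001 F [0.6 0.2 0.7] g 0.0
```

View pics/low1.png

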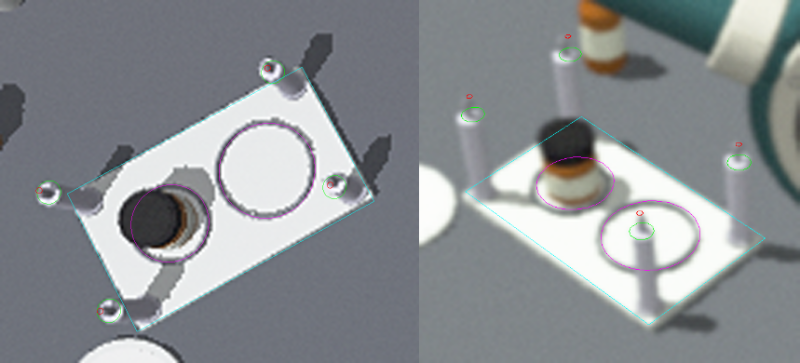

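Narrow jar stands in its rim. On to the wide jar.

Call:
drive_tool:
  rows:
    - [0, 0, 0, -0.0345, -0.019, 0, 1]
    - [0, 0, 0, -0.0345, -0.019, 0, 1]
    - [0, 0, 0, -0.0345, -0.019, 0, 1]
    - [0, 0, 0, -0.0345, -0.019, 0, 1]
    - [0, 0, 0, -0.0345, -0.0191, 0, 1]
    - [0, 0, 0, 0, 0, 0.02, 1]
    - [0, 0, 0, 0, 0, 0.04, 1]
    - [0, 0, 0, 0, 0, 0.03, 1]

```text
time: 12.4
tool_pos: [0.5056, -0.4472, 0.1077]
tcp_rot: [1.585, 2.71, -0.0]
wrist_force: [-0.2, -0.0, -0.9]
width: 0.998
grip_force: 0.0
```

Call:
drive_tool:
  rows:
    - [0, 0, 0, 0, 0, 0.01, 1]
    - [0, 0, 0, 0, 0, 0, 1]
    - [0, 0, 0, 0, 0, 0, 1]
    - [0, 0, 0, 0, 0, 0, 1]

```text
time: 12.73
tool_pos: [0.5067, -0.4475, 0.101]
tcp_rot: [1.583, 2.709, -0.001]
wrist_force: [0.0, -0.2, 0.0]
width: 1.002
grip_force: 0.0
```

```bash
python3 go.py .505 -.4453 .017; python3 - <<'E'
from h import *
q=read_camera("side")
b=cv2.resize(q["color"][360:480,340:460],(480,480),interpolation=2)
cv2.imwrite("pics/g2.png",b[:,:,::-1])
E
```

```text
t 12.73 pos [ 0.5067 -0.4475  0.101 ] yaw_y 29.41 down [ 0.0029 -0.0028 -1.    ] need [ 0.003  -0.0005  0.084 ] w 1.002 F [ 0.  -0.2  0. ] g 0.0
```

View pics/g2.png

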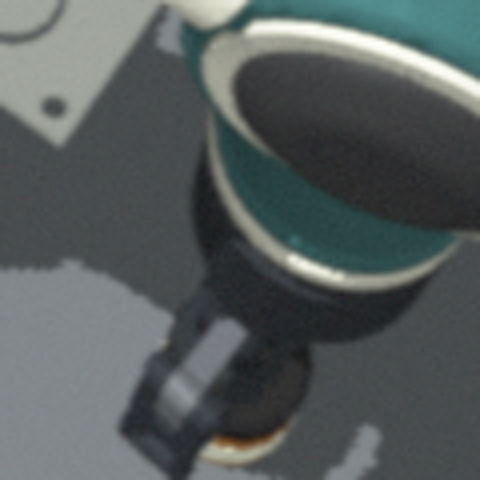

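The jar (crop 245,410) sits between the fingers; descend and grip.

Call:
drive_tool:
  rows:
    - [0, 0, 0, 0.003, -0.0005, 0.01, 1]
    - [0, 0, 0, 0, 0, 0.03, 1]
    - [0, 0, 0, 0, 0, 0.025, 1]
    - [0, 0, 0, 0, 0, 0.015, 1]
    - [0, 0, 0, 0, 0, 0.003, 1]
    - [0, 0, 0, 0, 0, 0, 1]
    - [0, 0, 0, 0, 0, 0, 1]

```text
time: 13.37
tool_pos: [0.5038, -0.4451, 0.0164]
tcp_rot: [1.585, 2.71, -0.001]
wrist_force: [0.4, 0.6, 0.2]
width: 1.0
grip_force: 0.0
```

Call:
drive_tool:
  rows:
    - [0, 0, 0, 0, 0, 0, 0.85]
    - [0, 0, 0, 0, 0, 0, 0.75]
    - [0, 0, 0, 0, 0, 0, 0.65]
    - [0, 0, 0, 0, 0, 0, 0.55]
    - [0, 0, 0, 0, 0, 0, 0.45]
    - [0, 0, 0, 0, 0, 0, 0.4]
    - [0, 0, 0, 0, 0, 0, 0.4]

```text
time: 13.95
tool_pos: [0.5042, -0.4454, 0.0172]
tcp_rot: [1.585, 2.709, -0.001]
wrist_force: [0.7, 0.7, 6.8]
width: 0.651
grip_force: 32.5
```

```bash
python3 go.py .5152 .2243 .19
```

```text
t 13.95 pos [ 0.5042 -0.4454  0.0172] yaw_y 29.35 down [ 0.0023 -0.0021 -1.    ] need [ 0.5778  0.338  -0.1742] w 0.651 F [0.7 0.7 6.8] g 32.5
```

Call:
drive_tool:
  rows:
    - [0, 0, 0, 0, 0, -0.01, 0.4]
    - [0, 0, 0, 0, 0, -0.03, 0.4]
    - [0, 0, 0, 0, 0, -0.04, 0.4]
    - [0, 0, 0, 0, 0, -0.04, 0.4]
    - [0, 0, 0, 0, 0, -0.035, 0.4]
    - [0, 0, 0, 0, 0, -0.015, 0.4]
    - [0, 0, 0, 0.015, 0.009, 0, 0.4]
    - [0, 0, 0, 0.03, 0.0175, 0, 0.4]

```text
time: 14.62
tool_pos: [0.5048, -0.3956, 0.1883]
tcp_rot: [1.587, 2.704, -0.004]
wrist_force: [0.8, 0.8, -1.5]
width: 0.647
grip_force: 32.7
```

Call:
drive_tool:
  rows:
    - [0, 0, 0, 0.034, 0.0199, 0, 0.4]
    - [0, 0, 0, 0.034, 0.0199, 0, 0.4]
    - [0, 0, 0, 0.034, 0.0199, 0, 0.4]
    - [0, 0, 0, 0.034, 0.0199, 0, 0.4]
    - [0, 0, 0, 0.034, 0.0199, 0, 0.4]
    - [0, 0, 0, 0.034, 0.0199, 0, 0.4]
    - [0, 0, 0, 0.034, 0.0199, 0, 0.4]
    - [0, 0, 0, 0.034, 0.0199, 0, 0.4]

```text
time: 15.28
tool_pos: [0.5084, -0.0752, 0.1852]
tcp_rot: [-1.586, -2.711, 0.0]
wrist_force: [1.0, 0.8, -1.0]
width: 0.65
grip_force: 32.7
```

Call:
drive_tool:
  rows:
    - [0, 0, 0, 0.034, 0.0199, 0, 0.4]
    - [0, 0, 0, 0.034, 0.0199, 0, 0.4]
    - [0, 0, 0, 0.034, 0.0199, 0, 0.4]
    - [0, 0, 0, 0.034, 0.0199, 0, 0.4]
    - [0, 0, 0, 0.034, 0.0199, 0, 0.4]
    - [0, 0, 0, 0.034, 0.0199, 0, 0.4]
    - [0, 0, 0, 0.034, 0.0199, 0, 0.4]
    - [0, 0, 0, 0, 0, 0, 0.4]

```text
time: 15.95
tool_pos: [0.5135, 0.205, 0.1855]
tcp_rot: [-1.578, -2.714, -0.005]
wrist_force: [0.4, -0.1, -1.1]
width: 0.648
grip_force: 32.8
```

Call:
drive_tool:
  rows:
    - [0, 0, 0, 0, 0, 0, 0.4]
    - [0, 0, 0, 0, 0, 0, 0.4]
    - [0, 0, 0, 0, 0, 0, 0.4]

```text
time: 16.2
tool_pos: [0.5139, 0.1975, 0.185]
tcp_rot: [-1.587, -2.711, 0.002]
wrist_force: [-1.0, -0.3, -1.7]
width: 0.645
grip_force: 32.8
```

```bash
python3 go.py .5152 .2243 .0272; 
```

```text
t 16.2 pos [0.5139 0.1975 0.185 ] yaw_y 29.31 down [-8.e-04 -8.e-04 -1.e+00] need [0.0227 0.0144 0.1578] w 0.645 F [-1.  -0.3 -1.7] g 32.8
```

Call:
drive_tool:
  rows:
    - [0, 0, 0, 0.0127, 0.008, 0, 0.4]
    - [0, 0, 0, 0.01, 0.0064, 0, 0.4]
    - [0, 0, 0, 0, 0, 0.02, 0.4]
    - [0, 0, 0, 0, 0, 0.04, 0.4]
    - [0, 0, 0, 0, 0, 0.04, 0.4]
    - [0, 0, 0, 0, 0, 0.025, 0.4]
    - [0, 0, 0, 0, 0, 0.015, 0.4]
    - [0, 0, 0, 0, 0, 0.004, 0.4]

```text
time: 16.87
tool_pos: [0.5128, 0.2235, 0.0373]
tcp_rot: [-1.586, -2.707, 0.009]
wrist_force: [-0.3, -0.5, -1.4]
width: 0.644
grip_force: 32.8
```

Call:
drive_tool:
  rows:
    - [0, 0, 0, 0, 0, 0, 0.4]
    - [0, 0, 0, 0, 0, 0, 0.4]
    - [0, 0, 0, 0, 0, 0, 0.4]

```text
time: 17.12
tool_pos: [0.5175, 0.2259, 0.0433]
tcp_rot: [1.586, 2.71, 0.004]
wrist_force: [-0.2, -0.3, -1.7]
width: 0.649
grip_force: 32.8
```

```bash
python3 go.py .5152 .2243 .0272; python3 - <<'E'
from h import *
p=read_camera("top");q=read_camera("side")
a=cv2.resize(p["color"][200:320,120:240],(400,400),interpolation=2);b=cv2.resize(q["color"][110:210,230:330],(400,400),interpolation=2)
cv2.imwrite("pics/p3.png",np.hstack([a,b])[:,:,::-1])
E
```

```text
t 17.12 pos [0.5175 0.2259 0.0433] yaw_y 29.33 down [ 0.0033  0.0013 -1.    ] need [-0.0003 -0.0029  0.0161] w 0.649 F [-0.2 -0.3 -1.7] g 32.8
```

View pics/p3.png

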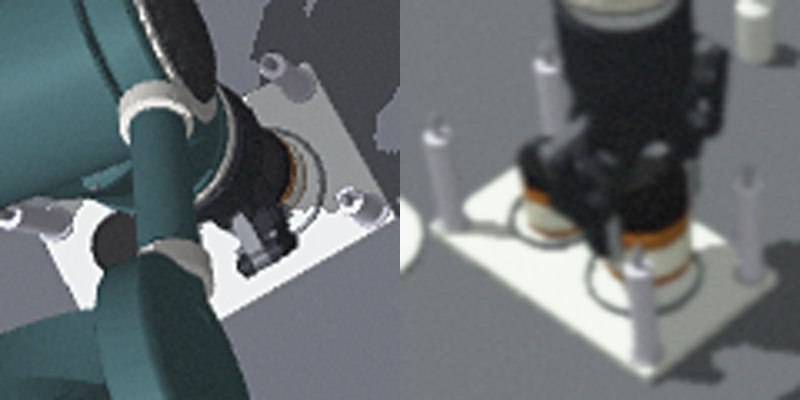

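```bash
python3 - <<'E'
from fit import *
s=status.read_state();x,y,z=s["tool_pos"]
q=read_camera("side");g=q["color"]
b=cv2.resize(g[130:200,280:340],(480,560),interpolation=2)[:,:,::-1].copy()
for c,col in((circ(x,y,.028,z-.0172),(0,255,0)),(circ(.5152,.2243,.034,.016),(255,0,255)),(circ(x,y,.028,.01),(0,0,255))):
    cv2.polylines(b,[((proj(q,c)-[280,130]+.5)*8).round().astype(int).reshape(-1,1,2)],True,col,1)
cv2.imwrite("pics/p4.png",b);print(x,y,z)
E
```

```text
0.5173487315376376 0.2260064140436121 0.04331485508464189
```

View pics/p4.png

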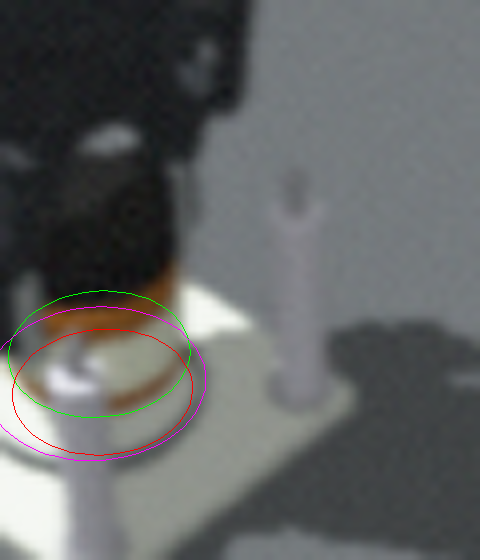

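The projected jar base fits the image to about 1 px, and it falls inside the rim. Lowering.

Call:
drive_tool:
  rows:
    - [0, 0, 0, 0, -0.0025, 0.005, 0.4]
    - [0, 0, 0, 0, 0, 0.004, 0.4]
    - [0, 0, 0, 0, 0, 0.003, 0.4]
    - [0, 0, 0, 0, 0, 0.001, 0.4]
    - [0, 0, 0, 0, 0, 0, 0.4]
    - [0, 0, 0, 0, 0, 0, 0.4]
    - [0, 0, 0, 0, 0, 0, 0.4]

```text
time: 17.85
tool_pos: [0.5136, 0.2244, 0.0283]
tcp_rot: [1.586, 2.712, 0.0]
wrist_force: [0.0, -0.0, -1.0]
width: 0.648
grip_force: 32.9
```

Call:
drive_tool:
  rows:
    - [0, 0, 0, 0, 0, 0.001, 0.4]
    - [0, 0, 0, 0, 0, 0.0005, 0.4]
    - [0, 0, 0, 0, 0, 0, 0.4]
    - [0, 0, 0, 0, 0, 0, 0.4]

```text
time: 18.18
tool_pos: [0.5138, 0.2244, 0.0272]
tcp_rot: [1.586, 2.712, 0.001]
wrist_force: [-0.7, 1.1, 1.0]
width: 0.648
grip_force: 33.1
```

Call:
drive_tool:
  rows:
    - [0, 0, 0, 0, 0, 0.0005, 0.4]
    - [0, 0, 0, 0, 0, 0, 0.7]
    - [0, 0, 0, 0, 0, 0, 0.75]
    - [0, 0, 0, 0, 0, 0, 0.85]
    - [0, 0, 0, 0, 0, 0, 1]
    - [0, 0, 0, 0, 0, 0, 1]
    - [0, 0, 0, 0, 0, -0.015, 1]
    - [0, 0, 0, 0, 0, -0.03, 1]

```text
time: 18.85
tool_pos: [0.5097, 0.2228, 0.0674]
tcp_rot: [-1.583, -2.707, 0.011]
wrist_force: [0.2, -0.0, -0.2]
width: 1.004
grip_force: 0.0
```

Call:
drive_tool:
  rows:
    - [0, 0, 0, 0, 0, -0.04, 1]
    - [0, 0, 0, 0, 0, -0.04, 1]
    - [0, 0, 0, 0, 0, -0.03, 1]
    - [0, 0, 0, -0.02, -0.0107, -0.01, 1]
    - [0, 0, 0, -0.036, -0.0193, 0, 1]
    - [0, 0, 0, -0.036, -0.0193, 0, 1]
    - [0, 0, 0, -0.036, -0.0193, 0, 1]
    - [0, 0, 0, -0.036, -0.0193, 0, 1]

```text
time: 19.52
tool_pos: [0.517, 0.0368, 0.1915]
tcp_rot: [1.584, 2.712, 0.0]
wrist_force: [0.5, 0.0, -0.2]
width: 1.004
grip_force: 0.0
```

Call:
drive_tool:
  rows:
    - [0, 0, 0, -0.036, -0.0193, 0, 1]
    - [0, 0, 0, -0.036, -0.0193, 0, 1]
    - [0, 0, 0, -0.036, -0.0193, 0, 1]
    - [0, 0, 0, -0.036, -0.0193, 0, 1]
    - [0, 0, 0, -0.036, -0.0193, 0, 1]
    - [0, 0, 0, -0.02, -0.011, 0, 1]
    - [0, 0, -5.8, 0, 0, 0, 1]
    - [0, 0, 0, 0, 0, 0, 1]

```text
time: 20.18
tool_pos: [0.5213, -0.1906, 0.191]
tcp_rot: [-1.448, -2.788, 0.0]
wrist_force: [0.3, -0.2, 0.5]
width: 0.998
grip_force: 0.0
```

```bash
python3 go.py .5237 -.2268 .033;sed 's/^v=r\[0\]/E=1/; /^E=1/q' m1.py > m2.py; python3 m2.py; python3 - <<'E'
from h import *
q=read_camera("side");p=read_camera("top")
a=cv2.resize(p["color"][200:320,120:240],(400,400),interpolation=2)
b=cv2.resize(q["color"][280:400,300:420],(400,400),interpolation=2)
cv2.imwrite("pics/g3.png",np.hstack([a,b])[:,:,::-1])
E
```

```text
t 20.18 pos [ 0.5213 -0.1906  0.191 ] yaw_y 35.12 down [-3.e-04  1.e-04 -1.e+00] need [-0.0311 -0.0189  0.158 ] w 0.998 F [ 0.3 -0.2  0.5] g 0.0
up [0] [ 0.5237 -0.2265  0.6107] -180.3738
up [1] [ 0.5227 -0.2274  0.6145] -244.6952
up [0, 1] [ 0.5232 -0.227   0.6119] -416.0348
0.08016524412096784
low [0] [0.4956 0.2589 2.092  0.0398] -117.3
low [1] [0.4922 0.2545 2.1077 0.0404] -58.4
low [0, 1] [0.4956 0.2589 2.0908 0.0399] -156.3
```

View pics/g3.png

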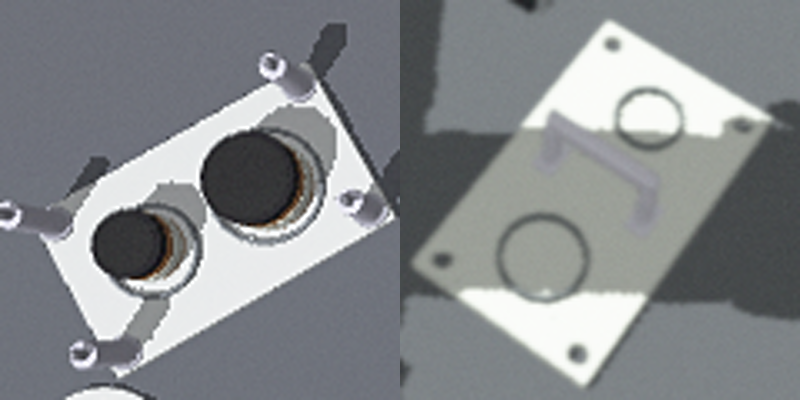

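Both jars stand in their rims and the handle is clear. Going for the handle.

Call:
drive_tool:
  rows:
    - [0, 0, 0, -0.0156, -0.0095, 0, 1]
    - [0, 0, 0, -0.0155, -0.0094, 0, 1]
    - [0, 0, 0, 0, 0, 0.02, 1]
    - [0, 0, 0, 0, 0, 0.03, 1]
    - [0, 0, 0, 0, 0, 0.03, 1]
    - [0, 0, 0, 0, 0, 0.015, 1]
    - [0, 0, 0, 0, 0, 0, 1]
    - [0, 0, 0, 0, 0, 0, 1]

```text
time: 21.05
tool_pos: [0.5235, -0.2238, 0.0954]
tcp_rot: [-1.445, -2.787, 0.0]
wrist_force: [-0.2, 0.2, 0.2]
width: 1.002
grip_force: 0.0
```

Call:
drive_tool:
  rows:
    - [0, 0, 0, 0, 0, 0, 1]
    - [0, 0, 0, 0, 0, 0, 1]

```text
time: 21.22
tool_pos: [0.5258, -0.2254, 0.0984]
tcp_rot: [1.445, 2.786, 0.0]
wrist_force: [0.1, -0.4, -0.2]
width: 1.0
grip_force: 0.0
```

```bash
python3 go.py .5235 -.2268 .033
```

```text
t 21.22 pos [ 0.5258 -0.2254  0.0984] yaw_y 35.18 down [ 0.0034 -0.0016 -1.    ] need [ 0.0004 -0.0028  0.0654] w 1.0 F [ 0.1 -0.4 -0.2] g 0.0
```

Call:
drive_tool:
  rows:
    - [0, 0, 0, 0, -0.002, 0.02, 1]
    - [0, 0, 0, 0, 0, 0.025, 1]
    - [0, 0, 0, 0, 0, 0.015, 1]
    - [0, 0, 0, 0, 0, 0.003, 1]
    - [0, 0, 0, 0, 0, 0, 1]
    - [0, 0, 0, 0, 0, 0, 1]
    - [0, 0, 0, 0, 0, 0, 1]

```text
time: 21.8
tool_pos: [0.5241, -0.227, 0.0353]
tcp_rot: [1.445, 2.785, 0.0]
wrist_force: [-0.1, -0.3, 0.1]
width: 1.002
grip_force: 0.0
```

Call:
drive_tool:
  rows:
    - [0, 0, 0, 0, 0, 0, 0.8]
    - [0, 0, 0, 0, 0, 0, 0.6]
    - [0, 0, 0, 0, 0, 0, 0.4]
    - [0, 0, 0, 0, 0, 0, 0.3]
    - [0, 0, 0, 0, 0, 0, 0.2]
    - [0, 0, 0, 0, 0, 0, 0.1]
    - [0, 0, 0, 0, 0, 0, 0]
    - [0, 0, 0, 0, 0, 0, 0]
  force: 70

```text
time: 22.47
tool_pos: [0.5226, -0.2263, 0.0335]
tcp_rot: [1.447, 2.788, -0.0]
wrist_force: [-0.8, 1.0, 2.1]
width: 0.103
grip_force: 69.0
```

Call:
drive_tool:
  rows:
    - [0, 0, 0, 0, 0, 0, 0]
    - [0, 0, 0, 0, 0, 0, 0]
    - [0, 0, 0, 0, 0, 0, 0]

```text
time: 22.72
tool_pos: [0.5225, -0.2263, 0.0335]
tcp_rot: [1.447, 2.788, 0.0]
wrist_force: [-0.1, -0.4, 2.5]
width: 0.099
grip_force: 69.1
```

```bash
python3 go.py .5235 -.2268 .033; python3 m2.py|head -3; python3 - <<'E'
from h import *
q=read_camera("side")
b=cv2.resize(q["color"][280:400,300:420],(480,480),interpolation=2)
cv2.imwrite("pics/g4.png",b[:,:,::-1])
E
```

```text
t 22.72 pos [ 0.5225 -0.2263  0.0335] yaw_y 35.15 down [ 1.e-04 -1.e-04 -1.e+00] need [-0.001   0.0005  0.0005] w 0.099 F [-0.1 -0.4  2.5] g 69.1
up [0] [ 0.5238 -0.2276  0.6205] -215.1747
up [1] [ 0.5219 -0.2282  0.6137] -165.3375
up [0, 1] [ 0.5228 -0.2277  0.6139] -362.2835
```

View pics/g4.png

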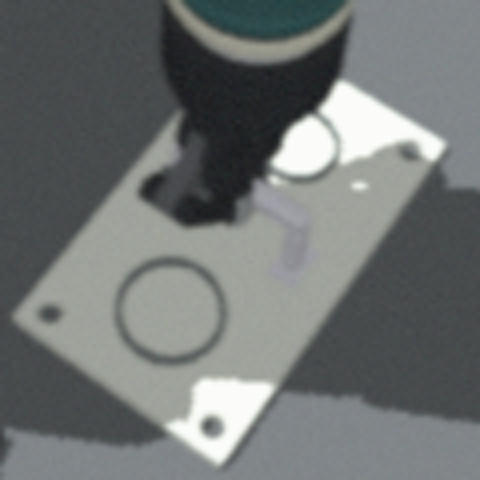

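Call:
drive_tool:
  rows:
    - [0, 0, 0, 0, 0, -0.005, 0]
    - [0, 0, 0, 0, 0, -0.02, 0]
    - [0, 0, 0, 0, 0, -0.03, 0]
    - [0, 0, 0, 0, 0, -0.035, 0]
    - [0, 0, 0, 0, 0, -0.035, 0]
    - [0, 0, 0, 0, 0, -0.03, 0]
    - [0, 0, 0, 0, 0, -0.015, 0]
    - [0, 0, 0, 0, 0, 0, 0]

```text
time: 23.53
tool_pos: [0.525, -0.2274, 0.2082]
tcp_rot: [1.443, 2.781, 0.0]
wrist_force: [-0.4, -0.2, -2.4]
width: 0.099
grip_force: 68.5
```

Call:
drive_tool:
  rows:
    - [0, 0, -3, 0, 0, 0, 0]
    - [0, 0, -6, 0, 0, 0, 0]
    - [0, 0, -6.5, 0, 0, 0, 0]
    - [0, 0, -6.5, 0, 0, 0, 0]
    - [0, 0, -6.5, 0, 0, 0, 0]
    - [0, 0, -6.5, 0, 0, 0, 0]
    - [0, 0, -6.5, 0, 0, 0, 0]
    - [0, 0, -6.5, 0, 0, 0, 0]

```text
time: 24.2
tool_pos: [0.5209, -0.2255, 0.2002]
tcp_rot: [-0.179, -3.132, -0.003]
wrist_force: [0.4, -0.3, -2.9]
width: 0.099
grip_force: 68.4
```

Call:
drive_tool:
  rows:
    - [0, 0, -6.5, 0, 0, 0, 0]
    - [0, 0, -6.5, 0, 0, 0, 0]
    - [0, 0, -6.5, 0, 0, 0, 0]
    - [0, 0, -6.5, 0, 0, 0, 0]
    - [0, 0, -6.5, 0, 0, 0, 0]
    - [0, 0, -3.8, 0, 0, 0, 0]
    - [0, 0, 0, 0, 0, 0, 0]
    - [0, 0, 0, 0, 0, 0, 0]

```text
time: 24.87
tool_pos: [0.5213, -0.2257, 0.201]
tcp_rot: [0.795, -3.037, -0.004]
wrist_force: [0.1, -1.0, -1.9]
width: 0.1
grip_force: 68.4
```

```bash
python3 go.py .4956 .259 .2; cat > m3.py <<'E'
from fit import *
def edge(n=40):
    u=np.linspace(-.93,.93,n);o=[]
    for s in(-1,1):
        o+=[(np.c_[u*.098,0*u+s*.058],np.array([0,s]))];o+=[(np.c_[0*u+s*.098,u*.058],np.array([s,0]))]
    return o
def ecost(v,pics,gs,w=.0045,z0=.01,z1=0.):
    c=0
    for p,g in zip(pics,gs):
        for P,n in edge():
            L=lambda d,z:samp(g,proj(p,tf(*v,np.c_[P+n*d,0*P[:,:1]+z])))
            di=L(-w,z0)-L(w+.001,z0)
            c-=np.clip(di,-20,60).mean()
    return c
if __name__=="__main__":
    P=[read_camera("top"),read_camera("side")];G=[gray(p) for p in P]
    for s in([0],[1],[0,1]):
        for w in(.0025,.004):
            r=opt(ecost,[.4956,.259,2.085],[P[i] for i in s],[G[i] for i in s],w);print(s,w,r[0].round(4),round(r[1],1))
    # refine pins: bright shoulder annulus
    def pc(v,pp,gg):
        c=0
        for p,g in zip(pp,gg):
            for h in H:
                f=lambda r,z:samp(g,proj(p,tf(*v,circ(*h,r,z)))).mean()
                c-=f(.0058,.082)-f(.0105,.082)
        return c
    for s in([0],[1],[0,1]):
        r=opt(pc,[.4956,.259,2.085],[P[i] for i in s],[G[i] for i in s],step=.002);print("pins",s,r[0].round(4),round(r[1],1))
E
python3 m3.py
```

```text
t 24.87 pos [ 0.5213 -0.2257  0.201 ] yaw_y 119.34 down [-0.0032  0.0016 -1.    ] need [-0.215   0.4351  0.0019] w 0.1 F [ 0.1 -1.  -1.9] g 68.4
[0] 0.0025 [0.495  0.2582 2.0953] -207.1
[0] 0.004 [0.494  0.2567 2.0918] -205.1
[1] 0.0025 [0.4926 0.2557 2.091 ] -159.6
[1] 0.004 [0.493  0.2541 2.0797] -166.3
[0, 1] 0.0025 [0.4948 0.2574 2.0895] -357.9
[0, 1] 0.004 [0.4939 0.2563 2.091 ] -368.7
pins [0] [0.4966 0.2595 2.0896] -212.9
pins [1] [0.4924 0.2575 2.0965] -154.7
pins [0, 1] [0.4957 0.2594 2.0868] -295.8
```

Call:
drive_tool:
  rows:
    - [0, 0, -0.4, -0.006, 0.0124, 0, 0]
    - [0, 0, 0, -0.0123, 0.025, 0, 0]
    - [0, 0, 0, -0.0164, 0.0334, 0, 0]
    - [0, 0, 0, -0.0164, 0.0334, 0, 0]
    - [0, 0, 0, -0.0164, 0.0334, 0, 0]
    - [0, 0, 0, -0.0164, 0.0334, 0, 0]
    - [0, 0, 0, -0.0164, 0.0334, 0, 0]
    - [0, 0, 0, -0.0164, 0.0334, 0, 0]

```text
time: 25.63
tool_pos: [0.5045, 0.0404, 0.2033]
tcp_rot: [-0.808, 3.036, 0.001]
wrist_force: [1.3, -0.3, -1.5]
width: 0.097
grip_force: 68.5
```

Call:
drive_tool:
  rows:
    - [0, 0, 0, -0.0164, 0.0334, 0, 0]
    - [0, 0, 0, -0.0164, 0.0334, 0, 0]
    - [0, 0, 0, -0.0164, 0.0334, 0, 0]
    - [0, 0, 0, -0.0164, 0.0334, 0, 0]
    - [0, 0, 0, -0.0164, 0.0334, 0, 0]
    - [0, 0, 0, -0.0123, 0.025, 0, 0]
    - [0, 0, 0, -0.006, 0.0124, 0, 0]
    - [0, 0, 0, 0, 0, 0, 0]

```text
time: 26.3
tool_pos: [0.4896, 0.2685, 0.2032]
tcp_rot: [-0.814, 3.034, 0.002]
wrist_force: [0.6, -0.3, -2.4]
width: 0.103
grip_force: 68.5
```

Call:
drive_tool:
  rows:
    - [0, 0, 0, 0, 0, 0, 0]
    - [0, 0, 0, 0, 0, 0, 0]
    - [0, 0, 0, 0, 0, 0, 0]
    - [0, 0, 0, 0, 0, 0, 0]
    - [0, 0, 0, 0, 0, 0, 0]

```text
time: 26.72
tool_pos: [0.4909, 0.2642, 0.2033]
tcp_rot: [0.807, -3.036, 0.0]
wrist_force: [1.0, -0.3, -2.7]
width: 0.099
grip_force: 68.5
```

```bash
python3 go.py .4945 .2575 .1435; cat > m4.py <<'E'
from m3 import *
P=[read_camera("top"),read_camera("side")];G=[gray(p) for p in P]
x,y,z=status.read_state()["tool_pos"];print(x,y,z)
for s in([0],[1]):
    pp=[P[i] for i in s];gg=[G[i] for i in s]
    r=opt(upcost,[x,y,2.09],pp,gg,z-.0335);print("up",s,r[0].round(4),round(r[1],1))
    r=opt(ecost,[x,y,2.09],pp,gg,.003,z-.0335+.008);print("edge",s,r[0].round(4),round(r[1],1))
a=P[0]["color"][170:310,90:230];b=P[1]["color"][70:210,210:350]
cv2.imwrite("pics/m4.png",cv2.resize(np.hstack([a,b]),(800,400),interpolation=2)[:,:,::-1])
E
python3 m4.py
```

```text
t 26.72 pos [0.4909 0.2642 0.2033] yaw_y 119.76 down [ 0.e+00 -1.e-04 -1.e+00] need [ 0.0002 -0.0077  0.0598] w 0.099 F [ 1.  -0.3 -2.7] g 68.5
0.49085205414091426 0.26456386621011657 0.203359112580073
up [0] [0.4935 0.2646 2.0838] -290.3
edge [0] [0.4955 0.2665 2.093 ] -152.0
up [1] [0.4911 0.2627 2.0758] -118.4
edge [1] [0.4891 0.2646 2.118 ] -183.6
```

View pics/m4.png

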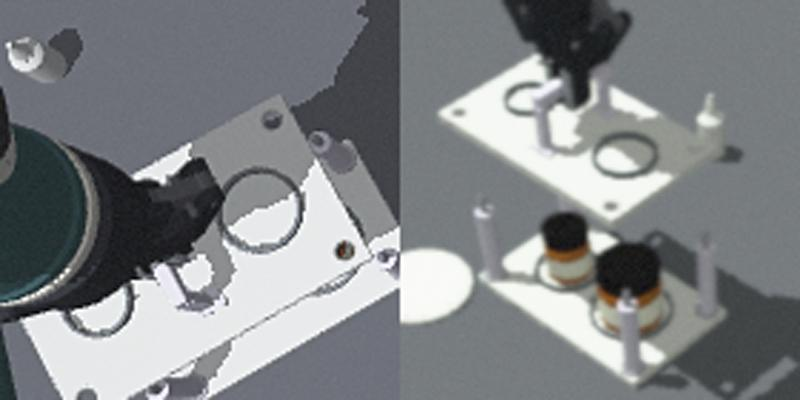

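Call:
drive_tool:
  rows:
    - [0, 0, 0, 0.0023, -0.0072, 0, 0]
    - [0, 0, 0, 0, 0, 0.01, 0]
    - [0, 0, 0, 0, 0, 0.02, 0]
    - [0, 0, 0, 0, 0, 0.02, 0]
    - [0, 0, 0, 0, 0, 0.01, 0]
    - [0, 0, 0, 0, 0, 0, 0]
    - [0, 0, 0, 0, 0, 0, 0]
    - [0, 0, 0, 0, 0, 0, 0]

```text
time: 27.48
tool_pos: [0.4929, 0.2582, 0.1441]
tcp_rot: [-0.809, 3.034, 0.0]
wrist_force: [0.2, -0.3, -1.5]
width: 0.101
grip_force: 68.5
```

Call:
drive_tool:
  rows:
    - [0, 0, 0, 0, 0, 0, 0]
    - [0, 0, 0, 0, 0, 0, 0]
    - [0, 0, 0, 0, 0, 0, 0]
    - [0, 0, 0, 0, 0, 0, 0]

```text
time: 27.82
tool_pos: [0.4926, 0.2582, 0.144]
tcp_rot: [-0.809, 3.034, 0.0]
wrist_force: [-0.8, 0.8, -2.2]
width: 0.103
grip_force: 68.5
```

```bash
python3 go.py .4925 .257 .1435; python3 m4.py; python3 - <<'E'
from fit import *
P=[read_camera("top"),read_camera("side")]
ims=[]
for p,(x0,y0,w) in zip(P,((100,195,140),(215,95,130))):
    k=400/w;im=cv2.resize(p["color"][y0:y0+w,x0:x0+w],(400,400),interpolation=2);ims.append(im)
cv2.imwrite("pics/m5.png",np.hstack(ims)[:,:,::-1])
E
```

```text
t 27.82 pos [0.4926 0.2582 0.144 ] yaw_y 119.86 down [ 1.1e-03  5.0e-04 -1.0e+00] need [ 0.0007 -0.0009  0.0005] w 0.103 F [-0.8  0.8 -2.2] g 68.5
0.4923673403435174 0.2580076767701863 0.14366859318892042
up [0] [0.4956 0.2588 2.0853] -261.2
edge [0] [0.4983 0.2592 2.096 ] -125.6
up [1] [0.4929 0.2577 2.0821] -137.0
edge [1] [0.4908 0.2591 2.1218] -180.3
```

View pics/m5.png

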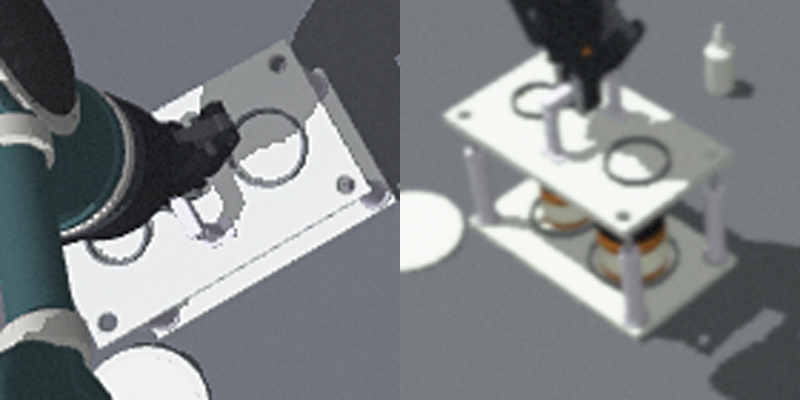

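Top and side fits agree to about 1 mm between the holes and the pins (holes visible at crop (277,63), (345,184), (107,322)). I've used my picture views, so I'm lowering with force checks.

Call:
drive_tool:
  rows:
    - [0, 0, 0, 0, 0, 0.004, 0]
    - [0, 0, 0, 0, 0, 0.004, 0]
    - [0, 0, 0, 0, 0, 0.004, 0]
    - [0, 0, 0, 0, 0, 0.003, 0]
    - [0, 0, 0, 0, 0, 0.001, 0]
    - [0, 0, 0, 0, 0, 0, 0]
    - [0, 0, 0, 0, 0, 0, 0]

```text
time: 28.6
tool_pos: [0.4922, 0.2579, 0.1271]
tcp_rot: [0.809, -3.035, 0.0]
wrist_force: [0.8, -1.7, -1.9]
width: 0.1
grip_force: 68.6
```

Call:
drive_tool:
  rows:
    - [0, 0, 0, 0, 0, 0.002, 0]
    - [0, 0, 0, 0, 0, 0.002, 0]
    - [0, 0, 0, 0, 0, 0.001, 0]
    - [0, 0, 0, 0, 0, 0, 0]
    - [0, 0, 0, 0, 0, 0, 0]

```text
time: 29.02
tool_pos: [0.4921, 0.2579, 0.1222]
tcp_rot: [0.809, -3.035, 0.0]
wrist_force: [-0.9, 0.1, -1.6]
width: 0.104
grip_force: 68.5
```

Underside is at about 89 mm with no contact force, so the pins are in the holes. Continuing.

Call:
drive_tool:
  rows:
    - [0, 0, 0, 0, 0, 0.002, 0]
    - [0, 0, 0, 0, 0, 0.002, 0]
    - [0, 0, 0, 0, 0, 0.001, 0]
    - [0, 0, 0, 0, 0, 0.0005, 0]
    - [0, 0, 0, 0, 0, 0, 0]
    - [0, 0, 0, 0, 0, 0, 0]

```text
time: 29.52
tool_pos: [0.4922, 0.2579, 0.1167]
tcp_rot: [0.809, -3.035, 0.0]
wrist_force: [-0.1, 0.7, -1.8]
width: 0.105
grip_force: 68.5
```

Call:
drive_tool:
  rows:
    - [0, 0, 0, 0, 0, 0.001, 0]
    - [0, 0, 0, 0, 0, 0.0005, 0]
    - [0, 0, 0, 0, 0, 0, 0]
    - [0, 0, 0, 0, 0, 0, 0]

```text
time: 29.85
tool_pos: [0.4924, 0.258, 0.1155]
tcp_rot: [-0.809, 3.035, 0.0]
wrist_force: [0.7, 0.5, -0.7]
width: 0.104
grip_force: 68.7
```

Call:
drive_tool:
  rows:
    - [0, 0, 0, 0, 0, 0.0005, 0]
    - [0, 0, 0, 0, 0, 0.0005, 0]
    - [0, 0, 0, 0, 0, 0, 0]
    - [0, 0, 0, 0, 0, 0, 0]

```text
time: 30.18
tool_pos: [0.4924, 0.258, 0.1155]
tcp_rot: [-0.809, 3.035, 0.0]
wrist_force: [-3.2, -1.6, 5.7]
width: 0.101
grip_force: 69.7
```

Seated: TCP is 33.5 mm above the shoulder height, with contact force. Release and go to the bottle.

Call:
drive_tool:
  rows:
    - [0, 0, 0, 0, 0, -0.0005, 0.15]
    - [0, 0, 0, 0, 0, 0, 0.25]
    - [0, 0, 0, 0, 0, 0, 0.4]
    - [0, 0, 0, 0, 0, 0, 0.6]
    - [0, 0, 0, 0, 0, 0, 0.8]
    - [0, 0, 0, 0, 0, 0, 1]
    - [0, 0, 0, 0, 0, 0, 1]
    - [0, 0, 0, 0, 0, -0.01, 1]

```text
time: 30.85
tool_pos: [0.4906, 0.2572, 0.1229]
tcp_rot: [0.808, -3.031, 0.001]
wrist_force: [-0.1, -0.9, -0.6]
width: 0.997
grip_force: 0.0
```

Call:
drive_tool:
  rows:
    - [0, 0, 0, 0, 0, -0.03, 1]
    - [0, 0, 0, 0, 0, -0.035, 1]
    - [0, 0, 0, 0, 0, -0.035, 1]
    - [0, 0, 0, 0, 0, -0.02, 1]
    - [0, 0, 6, 0, 0, 0, 1]
    - [0, 0, 7, 0, 0, 0, 1]
    - [0, 0, 7, 0, 0, 0, 1]
    - [0, 0, 7, 0, 0, 0, 1]

```text
time: 31.52
tool_pos: [0.4924, 0.258, 0.2461]
tcp_rot: [-0.069, 3.14, 0.001]
wrist_force: [-0.0, -0.2, -0.5]
width: 1.003
grip_force: 0.0
```

Call:
drive_tool:
  rows:
    - [0, 0, 7, 0, 0, 0, 1]
    - [0, 0, 7, 0, 0, 0, 1]
    - [0, 0, 7, 0, 0, 0, 1]
    - [0, 0, 7, 0, 0, 0, 1]
    - [0, 0, 7, 0, 0, 0, 1]
    - [0, 0, 7, 0, 0, 0, 1]
    - [0, 0, 7, 0, 0, 0, 1]
    - [0, 0, 7, 0, 0, 0, 1]

```text
time: 32.18
tool_pos: [0.4923, 0.258, 0.2457]
tcp_rot: [1.414, 2.805, 0.001]
wrist_force: [0.4, 0.6, 0.3]
width: 1.001
grip_force: 0.0
```

Call:
drive_tool:
  rows:
    - [0, 0, 7, 0, 0, 0, 1]
    - [0, 0, 0, 0.02, 0.019, 0, 1]
    - [0, 0, 0, 0.026, 0.025, 0, 1]
    - [0, 0, 0, 0.026, 0.025, 0, 1]
    - [0, 0, 0, 0.026, 0.025, 0, 1]
    - [0, 0, 0, 0.026, 0.025, 0, 1]
    - [0, 0, 0, 0.013, 0.013, 0, 1]
    - [0, 0, 0, 0, 0, 0, 1]

```text
time: 32.85
tool_pos: [0.5388, 0.4465, 0.2449]
tcp_rot: [-1.57, -2.721, -0.003]
wrist_force: [-0.7, -0.8, 0.1]
width: 0.997
grip_force: 0.0
```

```bash
python3 go.py .539 .4425 .018; cat > m5.py <<'E'
from m3 import *
P=[read_camera("top"),read_camera("side")];G=[gray(p) for p in P]
for s in([0],[1],[0,1]):
    pp=[P[i] for i in s];gg=[G[i] for i in s]
    for z in(.082,):
        r=opt(upcost,[.4945,.258,2.088],pp,gg,z);print("up",s,z,r[0].round(4),round(r[1],1))
E
python3 m5.py;  sed -n '/^# caps/,$p' m1.py > caps.txt; (echo 'from fit import *
P=[read_camera("top"),read_camera("side")]'; cat caps.txt) > m6.py; python3 m6.py
```

```text
t 32.85 pos [0.5388 0.4465 0.2449] yaw_y 30.02 down [ 6.0e-04  1.9e-03 -1.0e+00] need [-0.0038 -0.0021  0.2269] w 0.997 F [-0.7 -0.8  0.1] g 0.0
up [0] 0.082 [0.4954 0.2583 2.0886] -383.3
up [1] 0.082 [0.4926 0.2579 2.0891] -168.2
up [0, 1] 0.082 [0.4947 0.2583 2.088 ] -515.7
wide_jar 0 none
wide_jar 1 0.67 [0.5147 0.2358] 0.133
narrow_jar 0 none
narrow_jar 1 none
tall_bottle 0 0.95 [0.5411 0.4434] 0.919
tall_bottle 1 0.64 [0.5362 0.4503] 0.718
vial 0 0.54 [0.6556 0.0228] 0.91
vial 1 0.82 [0.653  0.0249] 0.939
```

Call:
drive_tool:
  rows:
    - [0, 0, 0, -0.001, -0.0015, 0.02, 1]
    - [0, 0, 0, 0, 0, 0.035, 1]
    - [0, 0, 0, 0, 0, 0.035, 1]
    - [0, 0, 0, 0, 0, 0.025, 1]
    - [0, 0, 0, 0, 0, 0.01, 1]
    - [0, 0, 0, 0, 0, 0, 1]
    - [0, 0, 0, 0, 0, 0, 1]
    - [0, 0, 0, 0, 0, 0, 1]

```text
time: 34.12
tool_pos: [0.5392, 0.4419, 0.1224]
tcp_rot: [1.574, 2.717, 0.006]
wrist_force: [0.2, 0.8, -0.1]
width: 1.003
grip_force: 0.0
```

Call:
drive_tool:
  rows:
    - [0, 0, 0, 0, 0, 0, 1]
    - [0, 0, 0, 0, 0, 0, 1]

```text
time: 34.28
tool_pos: [0.539, 0.4419, 0.1225]
tcp_rot: [1.573, 2.717, 0.006]
wrist_force: [1.0, -0.4, -0.7]
width: 1.001
grip_force: 0.0
```

```bash
python3 go.py .539 .4425 .018
```

```text
t 34.28 pos [0.539  0.4419 0.1225] yaw_y 29.86 down [ 0.0034  0.0026 -1.    ] need [ 0.0005 -0.0002  0.1045] w 1.001 F [ 1.  -0.4 -0.7] g 0.0
```

Call:
drive_tool:
  rows:
    - [0, 0, 0, 0, 0, 0.01, 1]
    - [0, 0, 0, 0, 0, 0.025, 1]
    - [0, 0, 0, 0, 0, 0.03, 1]
    - [0, 0, 0, 0, 0, 0.025, 1]
    - [0, 0, 0, 0, 0, 0.012, 1]
    - [0, 0, 0, 0, 0, 0.002, 1]
    - [0, 0, 0, 0, 0, 0, 1]
    - [0, 0, 0, 0, 0, 0, 1]

```text
time: 34.95
tool_pos: [0.5388, 0.4416, 0.0173]
tcp_rot: [1.574, 2.718, 0.003]
wrist_force: [0.4, -0.7, 0.9]
width: 1.001
grip_force: 0.0
```

Call:
drive_tool:
  rows:
    - [0, 0, 0, 0, 0, 0, 0.8]
    - [0, 0, 0, 0, 0, 0, 0.7]
    - [0, 0, 0, 0, 0, 0, 0.6]
    - [0, 0, 0, 0, 0, 0, 0.5]
    - [0, 0, 0, 0, 0, 0, 0.42]
    - [0, 0, 0, 0, 0, 0, 0.35]
    - [0, 0, 0, 0, 0, 0, 0.28]
    - [0, 0, 0, 0, 0, 0, 0.22]
  force: 30

```text
time: 35.62
tool_pos: [0.5381, 0.4412, 0.0165]
tcp_rot: [1.574, 2.718, 0.001]
wrist_force: [-1.0, 0.0, 4.6]
width: 0.39
grip_force: 30.3
```

Call:
drive_tool:
  rows:
    - [0, 0, 0, 0, 0, 0, 0.22]
    - [0, 0, 0, 0, 0, 0, 0.22]

```text
time: 35.78
tool_pos: [0.5381, 0.4412, 0.0165]
tcp_rot: [1.574, 2.718, 0.001]
wrist_force: [-0.0, -0.3, 5.7]
width: 0.389
grip_force: 30.4
```

```bash
python3 go.py .5202 .2111 .24
```

```text
t 35.78 pos [0.5381 0.4412 0.0165] yaw_y 29.86 down [ 8.e-04  6.e-04 -1.e+00] need [-0.1906 -0.1298 -0.2237] w 0.389 F [-0.  -0.3  5.7] g 30.4
```

Call:
drive_tool:
  rows:
    - [0, 0, 0, 0, 0, -0.01, 0.22]
    - [0, 0, 0, 0, 0, -0.03, 0.22]
    - [0, 0, 0, 0, 0, -0.04, 0.22]
    - [0, 0, 0, 0, 0, -0.04, 0.22]
    - [0, 0, 0, 0, 0, -0.04, 0.22]
    - [0, 0, 0, 0, 0, -0.035, 0.22]
    - [0, 0, 0, 0, 0, -0.015, 0.22]
    - [0, 0, 0, 0, 0, 0, 0.22]

```text
time: 36.45
tool_pos: [0.54, 0.4426, 0.2326]
tcp_rot: [1.572, 2.715, 0.015]
wrist_force: [0.5, -0.5, -0.4]
width: 0.387
grip_force: 30.0
```

Call:
drive_tool:
  rows:
    - [0, 0, 0, -0.0126, -0.0088, 0, 0.22]
    - [0, 0, 0, -0.026, -0.0177, 0, 0.22]
    - [0, 0, 0, -0.031, -0.0211, 0, 0.22]
    - [0, 0, 0, -0.031, -0.0211, 0, 0.22]
    - [0, 0, 0, -0.031, -0.0211, 0, 0.22]
    - [0, 0, 0, -0.031, -0.0211, 0, 0.22]
    - [0, 0, 0, -0.018, -0.0122, 0, 0.22]
    - [0, 0, 0, -0.01, -0.0067, 0, 0.22]

```text
time: 37.12
tool_pos: [0.5179, 0.2076, 0.223]
tcp_rot: [-1.576, -2.715, 0.007]
wrist_force: [0.4, 0.3, -1.6]
width: 0.388
grip_force: 30.1
```

Call:
drive_tool:
  rows:
    - [0, 0, 0, 0, 0, 0, 0.22]
    - [0, 0, 0, 0, 0, 0, 0.22]
    - [0, 0, 0, 0, 0, 0, 0.22]
    - [0, 0, 0, 0, 0, 0, 0.22]

```text
time: 37.45
tool_pos: [0.52, 0.2122, 0.2254]
tcp_rot: [-1.572, -2.719, -0.0]
wrist_force: [-1.7, 0.3, -0.4]
width: 0.385
grip_force: 30.1
```

```bash
python3 go.py .5202 .2111 .1065; python3 m5.py
```

```text
t 37.45 pos [0.52   0.2122 0.2254] yaw_y 29.93 down [-5.e-04  3.e-04 -1.e+00] need [-0.0011 -0.0004  0.1189] w 0.385 F [-1.7  0.3 -0.4] g 30.1
up [0] 0.082 [0.4955 0.2587 2.0914] -243.2
up [1] 0.082 [0.4927 0.2582 2.0918] -175.2
up [0, 1] 0.082 [0.4944 0.2585 2.0944] -385.7
```

Call:
drive_tool:
  rows:
    - [0, 0, 0, -0.001, 0, 0.01, 0.22]
    - [0, 0, 0, 0, 0, 0.025, 0.22]
    - [0, 0, 0, 0, 0, 0.03, 0.22]
    - [0, 0, 0, 0, 0, 0.025, 0.22]
    - [0, 0, 0, 0, 0, 0.012, 0.22]
    - [0, 0, 0, 0, 0, 0.003, 0.22]
    - [0, 0, 0, 0, 0, 0, 0.22]
    - [0, 0, 0, 0, 0, 0, 0.22]

```text
time: 38.22
tool_pos: [0.5215, 0.2105, 0.1219]
tcp_rot: [1.573, 2.718, 0.002]
wrist_force: [0.2, -0.6, 0.2]
width: 0.383
grip_force: 30.1
```

Call:
drive_tool:
  rows:
    - [0, 0, 0, 0, 0, 0, 0.22]
    - [0, 0, 0, 0, 0, 0, 0.22]

```text
time: 38.38
tool_pos: [0.522, 0.2106, 0.1228]
tcp_rot: [1.573, 2.717, 0.004]
wrist_force: [0.1, -0.9, 0.1]
width: 0.39
grip_force: 30.1
```

```bash
python3 go.py .5202 .2111 .1065; cat > chk.py <<'E'
import sys
from fit import *
n,off=sys.argv[1],float(sys.argv[2]);R={"tall_bottle":.017,"vial":.0125}[n]
x,y,z=status.read_state()["tool_pos"]
q=read_camera("side");m=masks_of(q,n)
for k in m[:2]:
    ys,xs=np.nonzero(k["mask"]);b=k["bbox"]
    uv=proj(q,circ(x,y,R,z-off));print(round(k["score"],2),"bbox",np.round(b),"pred base: left/right/bottom",uv.min(0).round(1),uv.max(0).round(1))
    ys2=ys.max();print("lowest row",ys2,"cols",xs[ys>=ys2-3].mean().round(1),"pred centre col",uv[:,0].mean().round(1))
E
python3 chk.py tall_bottle .0165
```

```text
t 38.38 pos [0.522  0.2106 0.1228] yaw_y 29.86 down [ 0.0034  0.0012 -1.    ] need [ 0.0013 -0.0014  0.0163] w 0.39 F [ 0.1 -0.9  0.1] g 30.1
0.52 bbox [288. 125. 301. 157.] pred base: left/right/bottom [285.9 147.2] [300.6 157. ]
lowest row 156 cols 292.1 pred centre col 293.2
```

Call:
drive_tool:
  rows:
    - [0, 0, 0, 0.001, -0.001, 0.005, 0.22]
    - [0, 0, 0, 0, 0, 0.004, 0.22]
    - [0, 0, 0, 0, 0, 0.003, 0.22]
    - [0, 0, 0, 0, 0, 0.001, 0.22]
    - [0, 0, 0, 0, 0, 0, 0.22]
    - [0, 0, 0, 0, 0, 0, 0.22]
    - [0, 0, 0, 0, 0, 0, 0.22]

```text
time: 39.07
tool_pos: [0.5192, 0.2104, 0.1078]
tcp_rot: [1.574, 2.719, 0.0]
wrist_force: [-0.5, -0.2, -0.9]
width: 0.386
grip_force: 30.1
```

Call:
drive_tool:
  rows:
    - [0, 0, 0, 0, 0, 0.001, 0.22]
    - [0, 0, 0, 0, 0, 0, 0.22]
    - [0, 0, 0, 0, 0, 0, 0.22]

```text
time: 39.32
tool_pos: [0.5192, 0.2104, 0.1068]
tcp_rot: [1.574, 2.719, 0.0]
wrist_force: [-0.2, 0.5, -0.8]
width: 0.388
grip_force: 30.1
```

Call:
drive_tool:
  rows:
    - [0, 0, 0, 0, 0, 0.0007, 0.22]
    - [0, 0, 0, 0, 0, 0, 0.22]
    - [0, 0, 0, 0, 0, 0, 0.22]

```text
time: 39.57
tool_pos: [0.5193, 0.2105, 0.1065]
tcp_rot: [1.574, 2.718, 0.001]
wrist_force: [-0.6, -0.4, 0.9]
width: 0.387
grip_force: 30.3
```

Call:
drive_tool:
  rows:
    - [0, 0, 0, 0, 0, 0, 0.45]
    - [0, 0, 0, 0, 0, 0, 0.5]
    - [0, 0, 0, 0, 0, 0, 0.65]
    - [0, 0, 0, 0, 0, 0, 0.8]
    - [0, 0, 0, 0, 0, 0, 1]
    - [0, 0, 0, 0, 0, 0, 1]
    - [0, 0, 0, 0, 0, -0.01, 1]
    - [0, 0, 0, 0, 0, -0.02, 1]

```text
time: 40.23
tool_pos: [0.5168, 0.2096, 0.1339]
tcp_rot: [-1.572, -2.715, 0.007]
wrist_force: [-0.1, -0.2, -0.4]
width: 1.0
grip_force: 0.0
```

Call:
drive_tool:
  rows:
    - [0, 0, 0, 0, 0, -0.03, 1]
    - [0, 0, 0, 0, 0, -0.035, 1]
    - [0, 0, 0, 0, 0, -0.03, 1]
    - [0, 0, 0, 0, 0, -0.015, 1]
    - [0, 0, 0, -0.015, 0.0015, 0, 1]
    - [0, 0, 0, -0.03, 0.003, 0, 1]
    - [0, 0, 0, -0.037, 0.0036, 0, 1]
    - [0, 0, 0, -0.037, 0.0036, 0, 1]

```text
time: 40.9
tool_pos: [0.5891, 0.1126, 0.2476]
tcp_rot: [1.571, 2.719, 0.002]
wrist_force: [0.3, 1.1, 0.0]
width: 0.996
grip_force: 0.0
```

Call:
drive_tool:
  rows:
    - [0, 0, 0, -0.037, 0.0036, 0, 1]
    - [0, 0, 0, -0.037, 0.0036, 0, 1]
    - [0, 0, 0, -0.024, 0.0024, 0, 1]
    - [0, 0, 0, -0.012, 0.0012, 0, 1]
    - [0, 0, 0, 0, 0, 0.02, 1]
    - [0, 0, 0, 0, 0, 0.03, 1]
    - [0, 0, 0, 0, 0, 0.03, 1]
    - [0, 0, 0, 0, 0, 0.02, 1]

```text
time: 41.57
tool_pos: [0.651, 0.0236, 0.1438]
tcp_rot: [-1.573, -2.716, 0.002]
wrist_force: [-0.9, -1.5, -0.8]
width: 1.001
grip_force: 0.0
```

Call:
drive_tool:
  rows:
    - [0, 0, 0, 0, 0, 0.01, 1]
    - [0, 0, 0, 0, 0, 0, 1]
    - [0, 0, 0, 0, 0, 0, 1]
    - [0, 0, 0, 0, 0, 0, 1]
    - [0, 0, 0, 0, 0, 0, 1]

```text
time: 41.98
tool_pos: [0.6543, 0.0232, 0.1387]
tcp_rot: [1.572, 2.716, 0.003]
wrist_force: [0.4, -0.0, -0.1]
width: 1.005
grip_force: 0.0
```

```bash
python3 go.py .653 .023 .010; python3 m6.py | grep -E "vial|tall"; python3 m5.py
```

```text
t 41.98 pos [0.6543 0.0232 0.1387] yaw_y 29.87 down [ 0.0041  0.     -1.    ] need [ 0.0007 -0.0017  0.1287] w 1.005 F [ 0.4 -0.  -0.1] g 0.0
tall_bottle 0 0.79 [0.5312 0.2343] 0.855
tall_bottle 1 0.93 [0.5383 0.3145] 0.87
vial 0 none
vial 1 0.56 [0.6524 0.0236] 0.914
up [0] 0.082 [0.4954 0.2585 2.0904] -300.8
up [1] 0.082 [0.4927 0.2589 2.0929] -162.3
up [0, 1] 0.082 [0.4946 0.2586 2.0904] -429.2
```

Call:
drive_tool:
  rows:
    - [0, 0, 0, 0, 0, 0.015, 1]
    - [0, 0, 0, 0, 0, 0.03, 1]
    - [0, 0, 0, 0, 0, 0.035, 1]
    - [0, 0, 0, 0, 0, 0.03, 1]
    - [0, 0, 0, 0, 0, 0.012, 1]
    - [0, 0, 0, 0, 0, 0.005, 1]
    - [0, 0, 0, 0, 0, 0, 1]
    - [0, 0, 0, 0, 0, 0, 1]

```text
time: 43.25
tool_pos: [0.654, 0.023, 0.0105]
tcp_rot: [1.573, 2.717, 0.002]
wrist_force: [0.5, 0.0, 1.0]
width: 1.0
grip_force: 0.0
```

Call:
drive_tool:
  rows:
    - [0, 0, 0, 0, 0, 0, 0.8]
    - [0, 0, 0, 0, 0, 0, 0.65]
    - [0, 0, 0, 0, 0, 0, 0.5]
    - [0, 0, 0, 0, 0, 0, 0.42]
    - [0, 0, 0, 0, 0, 0, 0.36]
    - [0, 0, 0, 0, 0, 0, 0.3]
    - [0, 0, 0, 0, 0, 0, 0.24]
    - [0, 0, 0, 0, 0, 0, 0.15]
  force: 25

```text
time: 43.92
tool_pos: [0.6529, 0.023, 0.0095]
tcp_rot: [1.574, 2.718, 0.0]
wrist_force: [-0.5, -0.9, 3.2]
width: 0.278
grip_force: 24.7
```

Call:
drive_tool:
  rows:
    - [0, 0, 0, 0, 0, 0, 0.15]
    - [0, 0, 0, 0, 0, 0, 0.15]
    - [0, 0, 0, 0, 0, 0, 0.15]

```text
time: 44.17
tool_pos: [0.6529, 0.023, 0.0095]
tcp_rot: [1.574, 2.718, 0.0]
wrist_force: [-1.4, -0.4, 4.5]
width: 0.28
grip_force: 24.8
```

```bash
python3 go.py .4668 .3049 .24
```

```text
t 44.17 pos [0.6529 0.023  0.0095] yaw_y 29.86 down [ 5.e-04 -0.e+00 -1.e+00] need [ 0.337  -0.021  -0.2306] w 0.28 F [-1.4 -0.4  4.5] g 24.8
```

Call:
drive_tool:
  rows:
    - [0, 0, 0, 0, 0, -0.01, 0.15]
    - [0, 0, 0, 0, 0, -0.03, 0.15]
    - [0, 0, 0, 0, 0, -0.04, 0.15]
    - [0, 0, 0, 0, 0, -0.04, 0.15]
    - [0, 0, 0, 0, 0, -0.04, 0.15]
    - [0, 0, 0, 0, 0, -0.04, 0.15]
    - [0, 0, 0, 0, 0, -0.03, 0.15]
    - [0, 0, 0, 0, 0, -0.01, 0.15]

```text
time: 44.83
tool_pos: [0.6554, 0.023, 0.2567]
tcp_rot: [1.57, 2.711, 0.008]
wrist_force: [1.5, 0.4, 1.6]
width: 0.282
grip_force: 24.6
```

Call:
drive_tool:
  rows:
    - [0, 0, 0, 0.015, -0.001, 0, 0.15]
    - [0, 0, 0, 0.03, -0.002, 0, 0.15]
    - [0, 0, 0, 0.037, -0.0023, 0, 0.15]
    - [0, 0, 0, 0.037, -0.0023, 0, 0.15]
    - [0, 0, 0, 0.037, -0.0023, 0, 0.15]
    - [0, 0, 0, 0.037, -0.0023, 0, 0.15]
    - [0, 0, 0, 0.037, -0.0023, 0, 0.15]
    - [0, 0, 0, 0.037, -0.0023, 0, 0.15]

```text
time: 45.5
tool_pos: [0.5017, 0.2472, 0.246]
tcp_rot: [-1.573, -2.716, 0.006]
wrist_force: [0.9, 0.2, -0.3]
width: 0.284
grip_force: 24.6
```

Call:
drive_tool:
  rows:
    - [0, 0, 0, 0.035, -0.0022, 0, 0.15]
    - [0, 0, 0, 0.023, -0.0014, 0, 0.15]
    - [0, 0, 0, 0.012, -0.0008, 0, 0.15]
    - [0, 0, 0, 0, 0, 0, 0.15]
    - [0, 0, 0, 0, 0, 0, 0.15]
    - [0, 0, 0, 0, 0, 0, 0.15]

```text
time: 46.0
tool_pos: [0.4666, 0.3037, 0.2481]
tcp_rot: [-1.575, -2.718, 0.003]
wrist_force: [-0.4, -0.0, -0.1]
width: 0.282
grip_force: 24.6
```

```bash
python3 go.py .4668 .3049 .0995; python3 m5.py
```

```text
t 46.0 pos [0.4666 0.3037 0.2481] yaw_y 29.83 down [-0.001  -0.0015 -1.    ] need [0.001  0.001  0.1486] w 0.282 F [-0.4 -0.  -0.1] g 24.6
up [0] 0.082 [0.4953 0.2582 2.0858] -319.9
up [1] 0.082 [0.4928 0.2585 2.0908] -151.0
up [0, 1] 0.082 [0.4947 0.2584 2.0872] -442.5
```

Call:
drive_tool:
  rows:
    - [0, 0, 0, 0.001, 0.001, 0.015, 0.15]
    - [0, 0, 0, 0, 0, 0.03, 0.15]
    - [0, 0, 0, 0, 0, 0.035, 0.15]
    - [0, 0, 0, 0, 0, 0.03, 0.15]
    - [0, 0, 0, 0, 0, 0.016, 0.15]
    - [0, 0, 0, 0, 0, 0.006, 0.15]
    - [0, 0, 0, 0, 0, 0, 0.15]
    - [0, 0, 0, 0, 0, 0, 0.15]

```text
time: 46.77
tool_pos: [0.4679, 0.3058, 0.1178]
tcp_rot: [1.576, 2.717, 0.001]
wrist_force: [0.8, -0.5, 0.4]
width: 0.28
grip_force: 24.6
```

Call:
drive_tool:
  rows:
    - [0, 0, 0, 0, 0, 0, 0.15]
    - [0, 0, 0, 0, 0, 0, 0.15]
    - [0, 0, 0, 0, 0, 0, 0.15]

```text
time: 47.02
tool_pos: [0.468, 0.3067, 0.1189]
tcp_rot: [1.574, 2.717, 0.004]
wrist_force: [0.8, -0.2, -0.6]
width: 0.285
grip_force: 24.6
```

```bash
python3 go.py .4668 .3049 .0995; python3 chk.py vial .0095
```

```text
t 47.02 pos [0.468  0.3067 0.1189] yaw_y 29.85 down [ 0.0027  0.0016 -1.    ] need [-0.0009 -0.002   0.0193] w 0.285 F [ 0.8 -0.2 -0.6] g 24.6
0.58 bbox [256. 109. 263. 131.] pred base: left/right/bottom [255.5 127.3] [266.  133.9]
lowest row 133 cols 261.0 pred centre col 260.8
```

Call:
drive_tool:
  rows:
    - [0, 0, 0, -0.0005, -0.001, 0.006, 0.15]
    - [0, 0, 0, 0, 0, 0.004, 0.15]
    - [0, 0, 0, 0, 0, 0.003, 0.15]
    - [0, 0, 0, 0, 0, 0.002, 0.15]
    - [0, 0, 0, 0, 0, 0, 0.15]
    - [0, 0, 0, 0, 0, 0, 0.15]
    - [0, 0, 0, 0, 0, 0, 0.15]

```text
time: 47.7
tool_pos: [0.4663, 0.3052, 0.1021]
tcp_rot: [-1.574, -2.719, 0.0]
wrist_force: [0.1, 0.1, 0.7]
width: 0.28
grip_force: 24.6
```

Call:
drive_tool:
  rows:
    - [0, 0, 0, 0, 0, 0.001, 0.15]
    - [0, 0, 0, 0, 0, 0.001, 0.15]
    - [0, 0, 0, 0, 0, 0, 0.15]
    - [0, 0, 0, 0, 0, 0, 0.15]

```text
time: 48.03
tool_pos: [0.4662, 0.3052, 0.1]
tcp_rot: [-1.574, -2.719, 0.0]
wrist_force: [0.4, 0.7, -0.4]
width: 0.281
grip_force: 24.6
```

Call:
drive_tool:
  rows:
    - [0, 0, 0, 0, 0, 0.0007, 0.15]
    - [0, 0, 0, 0, 0, 0, 0.15]
    - [0, 0, 0, 0, 0, 0, 0.15]

```text
time: 48.28
tool_pos: [0.4664, 0.3052, 0.0995]
tcp_rot: [1.574, 2.719, 0.0]
wrist_force: [0.1, -0.4, 1.0]
width: 0.289
grip_force: 24.7
```

Call:
drive_tool:
  rows:
    - [0, 0, 0, 0, 0, 0.0003, 0.33]
    - [0, 0, 0, 0, 0, 0, 0.4]
    - [0, 0, 0, 0, 0, 0, 0.55]
    - [0, 0, 0, 0, 0, 0, 0.7]
    - [0, 0, 0, 0, 0, 0, 0.9]
    - [0, 0, 0, 0, 0, 0, 1]
    - [0, 0, 0, 0, 0, 0, 1]
    - [0, 0, 0, 0, 0, -0.01, 1]

```text
time: 48.95
tool_pos: [0.4647, 0.3042, 0.1073]
tcp_rot: [-1.573, -2.717, 0.006]
wrist_force: [-0.2, -0.2, -0.2]
width: 1.002
grip_force: 0.0
```

Call:
drive_tool:
  rows:
    - [0, 0, 0, 0, 0, -0.02, 1]
    - [0, 0, 0, 0, 0, -0.035, 1]
    - [0, 0, 0, 0, 0, -0.035, 1]
    - [0, 0, 0, 0, 0, -0.03, 1]
    - [0, 0, 0, 0.015, 0, -0.015, 1]
    - [0, 0, 0, 0.035, 0, 0, 1]
    - [0, 0, 0, 0.04, 0, 0, 1]
    - [0, 0, 0, 0.04, 0, 0, 1]

```text
time: 49.62
tool_pos: [0.4015, 0.4189, 0.2462]
tcp_rot: [1.577, 2.716, 0.004]
wrist_force: [-0.3, 0.8, -0.2]
width: 1.003
grip_force: 0.0
```

Call:
drive_tool:
  rows:
    - [0, 0, 0, 0.04, 0, 0, 1]
    - [0, 0, 0, 0.04, 0, 0, 1]
    - [0, 0, 0, 0.04, 0, 0, 1]
    - [0, 0, 0, 0.02, 0, 0, 1]
    - [0, 0, 0, 0, 0, 0, 1]
    - [0, 0, 0, 0, 0, 0, 1]
    - [0, 0, 0, 0, 0, 0, 1]

```text
time: 50.2
tool_pos: [0.3321, 0.5388, 0.2444]
tcp_rot: [1.574, 2.718, -0.0]
wrist_force: [-0.7, -1.0, -0.1]
width: 0.999
grip_force: 0.0
```

```bash
python3 m5.py; cat > m7.py <<'E'
from fit import *
P=[read_camera("top"),read_camera("side")]
D=dict(wide_jar=[(0,.058,.028)],narrow_jar=[(0,.05,.021)],tall_bottle=[(0,.055,.017),(.066,.082,.011)],vial=[(0,.056,.0125)])
X=dict(wide_jar=(.5138,.2244,.01),narrow_jar=(.477,.2954,.01),tall_bottle=(.5193,.2105,.09),vial=(.4664,.3052,.09))
for n in D:
    for i,p in enumerate(P):
        for m in masks_of(p,n)[:2]:
            b=m["bbox"];x,y,z=X[n]
            uv=proj(p,np.vstack([circ(x,y,r,z+c) for z0,z1,r in D[n] for c in(z0,z1)]))
            print(n,i,round(m["score"],2),np.round(b),"pred",uv.min(0).round(0),uv.max(0).round(0))
E
python3 m7.py; python3 go.py .4 .4
```

```text
up [0] 0.082 [0.495  0.2589 2.0902] -275.1
up [1] 0.082 [0.4925 0.2596 2.0951] -115.3
up [0, 1] 0.082 [0.4943 0.2591 2.089 ] -367.2
narrow_jar 1 0.34 [280. 153. 304. 164.] pred [259. 143.] [278. 169.]
tall_bottle 0 0.66 [181. 235. 209. 254.] pred [180. 237.] [207. 258.]
tall_bottle 1 0.94 [283. 129. 298. 161.] pred [283. 126.] [300. 163.]
vial 0 0.52 [131. 274. 153. 284.] pred [129. 269.] [154. 285.]
vial 1 0.55 [253. 114. 268. 138.] pred [253. 115.] [266. 141.]
t 50.8 pos [0.332  0.5392 0.2441] yaw_y 29.84 down [-0.  0. -1.] need [-0.1546 -0.0102 -0.    ] w 0.995 F [-0.6 -0.8  0.1] g 0.0
```

Bottle and vial silhouettes match upright poses in their rims, and the tier fits at z 82 mm. Handing in.

```bash
python3 -c "
from workcell import workorder
print(workorder.finish_job())"
```

```text
the job is handed in; nothing more can be done
None
```

The job is handed in at about 51 s of robot time. Both jars stood in their rims before the upper tier covered them. The tier is down on the shoulders, and the tall bottle and vial stand in their rims; the last camera check could not see the jars. I viewed 15 pictures, one over your limit of 14.

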